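# Wind a worm-drive clamp onto a tube handle

## Task

Lay the loose tube handle centrally across the two saddles of the worm-drive clamp, between its jaw and its backstop. Then wind the crank clockwise, as many turns as it takes, about one long division of its dial, until the jaw nips the tube against the backstop: firmly, about 25 to 30 N, which you feel as the crank getting clearly heavier (some 2.5 N more at the handle than when it runs free), but without crushing it. Let go of the crank and leave the other things on the worktop where they are.

Things in the scene. Friction and masses are not known exactly. Their poses are not given: they have to be found in the camera images.
- tube: the workpiece: loose white and pale green round tube handle, 34 mm diameter, 178 mm long along its own y axis, 0.11 kg, lying on the worktop on the robot's left. Origin: on its underside below mid-length as it lies at the start. It can roll.
- tube_mid (a point): middle of the tube, on its centre line (17 mm above the worktop at the start). Axes as the tube's, y along it.
- clamp: the worm-drive clamp, fixed to the worktop, elsewhere each time. Origin: on the worktop; base plate 10 mm thick, x -75 to +75 mm, y -185 to +100 mm. The tube lies along y on two saddles (y = -71 and +71 mm), jaw prongs on the -x side, backstop posts (110 mm high) on the +x side, both at y = -48 and +48 mm, 16 mm wide. Dark gearbox, 72 mm high, at the -y end, crank on top.
- cradle (a point): where the tube's centre line may be laid, at mid-length: 17 mm above the flat saddle ledges (77 mm above the worktop, 14 mm wide, 9 mm lip at the jaw end); at least 7 mm clear of the backstop. Axes as the clamp's. The tube may roll some mm from there. From y = -38 to +38 mm fingers have free room on both sides of the tube (nothing higher than 46 mm above the worktop).
- backstop_zone (a point): middle of the range of the backstop, at tube height: the two posts are set by hand and not measured; their face towards the tube lies anywhere within 8 mm of this point along the clamp's x. So where the jaw meets the tube is found only by feel.
- jaw: steel jaw: shaft and two prongs 12 mm thick, reaching 76 mm from it. Origin: on the shaft (along the clamp's y), 34 mm above the worktop; z runs up the prongs. They start leaning back 40 to 45 degrees to -x; clockwise crank turns swing them over to the tube and backstop. They sit on a stiff spring on the shaft (whose pose this is); after touch their grip grows by about 200 N per crank turn.
- crank_axis (a point): fixed point on the vertical turning axis of the crank, at mid-height of its handle (118 mm above the worktop). Axes as the clamp's.
- crank_handle (a point): middle of the black upright handle of the crank, 16 to 18 mm thick, from 93 to 138 mm above the worktop, 28 mm off the crank axis. It spins freely on the crank, so one grasp of constant heading can lead it round the circle turn after turn. Crank hub and arm beneath it end 92 mm above the worktop.
- crank (a joint): crank angle in rad over all turns, growing clockwise seen from above; 0 to 2.2 at the start; at 0 the handle is on the clamp's -x side. One turn moves the jaw 15 degrees; it takes 2.5 to 4.5 turns to nip the tube. It stays where left, up to 40 N of grip. Running free it drags 3.5 to 4 N along the circle at the handle (less or none when halted); every 10 N of grip adds 0.9 N, moving or halted.
- screw_dish: bystander: steel dish of screws, 68 mm across, 18 mm high; origin under its centre
- glue_bottle: bystander: small glue bottle with a nozzle, 36 mm across, 106 mm high; origin under its centre
- half_shell: bystander: small green half housing, 27 x 74 x 13 mm; origin under its centre
- board: bystander: small circuit board with two wires, 32 x 96 x 10 mm; origin under its centre

How it is judged:
On the way, in this order (a step that is already met when the one before it is completed fails the run):
1. the tube lies across both saddles, let go, the jaw not yet on it (x of tube_mid in the frame of clamp between -0.036 and 0.015 m and y of tube_mid in the frame of clamp between -0.015 and 0.015 m and z of tube_mid in the frame of clamp between 0.088 and 0.1 m and angle between the y axis of tube and the y axis of clamp, either way round below 0.1 rad and contact force between the fingers and tube below 0.1 N and linear speed of tube below 0.05 m/s and contact force between jaw and tube below 3 N), for 0.2 s.
2. the jaw has been wound onto the tube and grips it (x of tube_mid in the frame of clamp between -0.036 and 0.015 m and y of tube_mid in the frame of clamp between -0.015 and 0.015 m and z of tube_mid in the frame of clamp between 0.088 and 0.1 m and angle between the y axis of tube and the y axis of clamp, either way round below 0.1 rad and contact force between jaw and tube above 12 N), for 0.2 s.
At the end, for the whole second after the job is handed in: the tube lies across both saddles (within 15 mm of central along y, within 0.1 rad of the saddle line) and the jaw holds it with 12 to 50 N, everything at rest and let go (all of step 2 and contact force between jaw and tube below 50 N and linear speed of tube below 0.02 m/s); the robot touches nothing.
It fails at once if the jaw crushes the tube (more than 70 N) (contact force between jaw and tube above 70 N).
It fails at once if a bystander is pushed more than 30 mm (distance of any of screw_dish, glue_bottle, half_shell, board from where it was at the start of the episode above 0.03 m).
It also fails if it takes over 72 s, if anything falls off the work surface, if the arm or the gripper's body presses on something with over 40 N, if the wrist force passes 120 N, or if a joint passes its speed limit or range.

## Robot

A 6-joint arm with a two-finger parallel gripper is mounted at the origin on a cart in front of the work surface, level with it; the furniture and walls round the work are solid. World frame = base frame: x ahead of the robot, y to its left, z up, the work surface at z = 0. Lengths are in m, angles in rad, forces in N, time in s.
With the tool pointing down it reaches from about 0.375 to 0.9 m from the base axis. Payload 3.1 kg.
Tool frame: the origin (TCP) lies at the very end of the fingers, on their centre line; the grasp point (between the pads) lies 19 mm behind it; z points along the fingers, y is the direction in which the jaws open and shut (so a half turn about z gives the same grasp; the last joint's range is limited). The gripper opens to 85 mm and grips with 20 to 120 N. Pads are 22 mm wide; open, the fingers measure 114 mm over their backs; the gripper's body (76 mm by 85 mm) begins 54 mm behind the grasp point. The pads swing forward as they close: fully open they stand 13 mm farther back than shut.
Start: joints at [1.008, 0.527, 1.433, -0, 1.181, -0.178], TCP at [0.234, 0.58, 0.231] pointing down, gripper open.
Joint ranges: [-3.08, 3.08], [-0.75, 2.2], [0.22, 2.44], [-1.43, 4.57], [0, 2.65], [-2.85, 2.85]. Speed limits (rad/s): [2.79, 2.79, 3.14, 3.14, 3.14, 3.14].

## Interface

Orientations are given as a unit quaternion [x, y, z, w].
In Python, from station import * gives the robot as it stands.
- The arm moves only by the tool jog_arm, never from a script. Its argument "motion" is a list of rows, each a list of 5 numbers: the shift along the world's x, y, z in cm, then the turn about the world's z in degrees, then the closure in counts, from 0 (fully open) to 255 (shut). In form: [[tx, ty, tz, yaw, jaw], ...]. A call has 1 to 10 rows; each row shifts and turns the pose as measured when the row begins; what a row does not reach is not made up. A row lasts 1/12 s, in which the tool goes at most 41.7 mm and 7.16 degrees, less where a joint would pass 70% of its speed; a pose out of reach is approached as far as the arm can. A call with a gripper value outside its range is refused whole. The fingers move at their own pace and stop on an object; "squeeze" is the grip in N (left out, the last holds). Time passes only in rows, so rows that do not move let the fingers close. It gives the time, the measured TCP pose, the force and the opening at its end, in the units of the state.
- sense(): the state, without advancing time (a new reading comes with each control period).
- snapshot(name): name is "side" or "top"; returns a dict with "img" (400x640x3 uint8, red, green, blue), "depth" (400x640 float32, m along the optical axis (not along the pixel's ray), 0 where there is no reading), "intrinsics" (3x3 intrinsics, pixels), "dist_coeffs" ([k1, k2, p1, p2, k3] as OpenCV has them; the pictures are not rectified), "eye" and "attitude" of the camera in the world. Camera axes: x right, y down, z forward; pixel columns grow to the right and rows downward; lengths in m; the calibration is good to about 2 mm. A picture is of the moment at which its call begins.
- sign_off(): hands the job in, once; it reports no verdict.
The state is a dict: "t": time; "q": joint angles; "qd": joint speeds; "tau": joint torques, N m; "tcp_pos": TCP position; "tool_rot": TCP orientation; "force": force on the tool from outside, world axes, zero at the start; "ft_torque": the same for the moment, N m; "finger_gap": opening from 0.0 (shut) to 1.0 (fully open).
Only numpy, scipy, OpenCV 4.12 (cv2) and the standard library are available. Lean on these libraries where they do the work, as an engineer would, in place of code of your own. Each camera call takes 0.05 s, during which the arm holds its last target.

## Working session

There is one attempt and no reset: what is moved stays moved. The work goes in short steps, Python scripts to look and compute and a tool call to move; the robot and the scene stay as the last step left them, time stands still between calls to the robot, and variables do not carry over. Pictures are saved under pics/ and viewed, and the job is handed in when it is done.

Besides the shell and the picture viewer there is one more tool, called as a command line: name --pt "numbers of a row" for each row, then --argument value for the rest. jog_arm: Moves the arm, as the interface text tells. Its arguments: {"type":"object","properties":{"motion":{"type":"array","items":{"type":"array","items":{"type":"number"}}},"squeeze":{"type":"number"}},"required":["motion"]}

```bash
ls; mkdir -p pics
python3 - <<'E'
from station import *
import cv2,pickle
for n in("side","top"):
    s=snapshot(n); cv2.imwrite(f"pics/{n}0.png",s["img"][:,:,::-1]); pickle.dump(s,open(f"{n}0.pkl","wb"))
    print(n,s["intrinsics"],s["dist_coeffs"],s["eye"],s["attitude"])
print(sense())
E
```

```text
pics
side [[466.65656818   0.         313.7317923 ]
 [  0.         466.65656818 196.93130141]
 [  0.           0.           1.        ]] [-0.00176104  0.          0.          0.          0.        ] [ 0.12590654 -0.79875153  0.57348591] [ 0.81390571 -0.21935913  0.13082141 -0.52184751]
top [[362.19511486   0.         325.39055945]
 [  0.         362.19511486 193.9120512 ]
 [  0.           0.           1.        ]] [-0.04262037  0.          0.          0.          0.        ] [0.38417664 0.08220905 1.09873396] [-0.70208709  0.70410179 -0.07565732  0.07476867]
{'t': 0.1, 'q': array([ 1.00849332e+00,  5.28350962e-01,  1.43377217e+00, -7.76513190e-07,
        1.18139717e+00, -1.78493419e-01]), 'qd': array([-0.00118762, -0.00217056, -0.00531396,  0.00055137, -0.00053897,
        0.00181361]), 'tau': array([-2.67077749e-04, -4.43301630e+01, -1.78586000e+01, -2.67610867e-04,
        3.91760375e-03,  7.77854154e-06]), 'tcp_pos': array([0.23365722, 0.57899051, 0.23044577]), 'tool_rot': array([ 1.90728835e-01,  9.81642288e-01, -8.98591723e-04, -3.48557185e-04]), 'force': array([-1.52924452, -0.35442018, -0.03861603]), 'ft_torque': array([ 0.00638311,  0.0180492 , -0.04029482]), 'finger_gap': 0.9968871429086461}
```

View pics/side0.png

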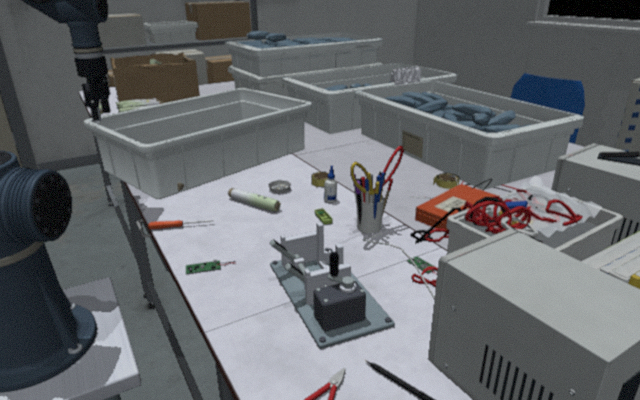

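View pics/top0.png

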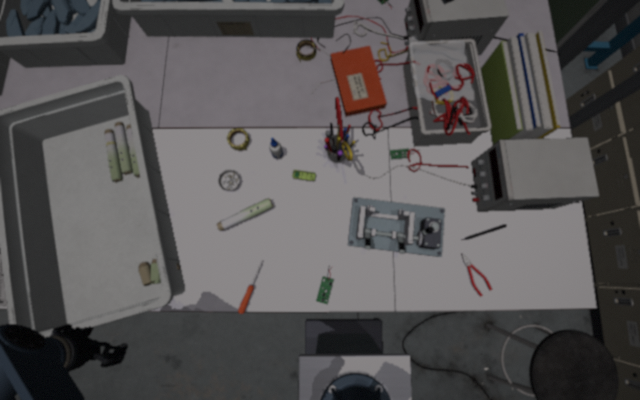

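Overview: the tube is at about (246,214) in the top view, the clamp around (397,227) with its gearbox at the right (430,233). The arm is at lower left. I'll enlarge both.

Run:
```python
import cv2
t=cv2.imread("pics/top0.png")
cv2.imwrite("pics/t_cl.png",cv2.resize(t[190:264,340:455],None,fx=6.9,fy=6.9,interpolation=cv2.INTER_CUBIC))
cv2.imwrite("pics/t_tu.png",cv2.resize(t[190:240,205:285],None,fx=8,fy=8,interpolation=cv2.INTER_CUBIC))
s=cv2.imread("pics/side0.png")
cv2.imwrite("pics/s_cl.png",cv2.resize(s[215:345,260:400],None,fx=4.5,fy=4.5,interpolation=cv2.INTER_CUBIC))
```

```text
(no output)
```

View pics/t_cl.png

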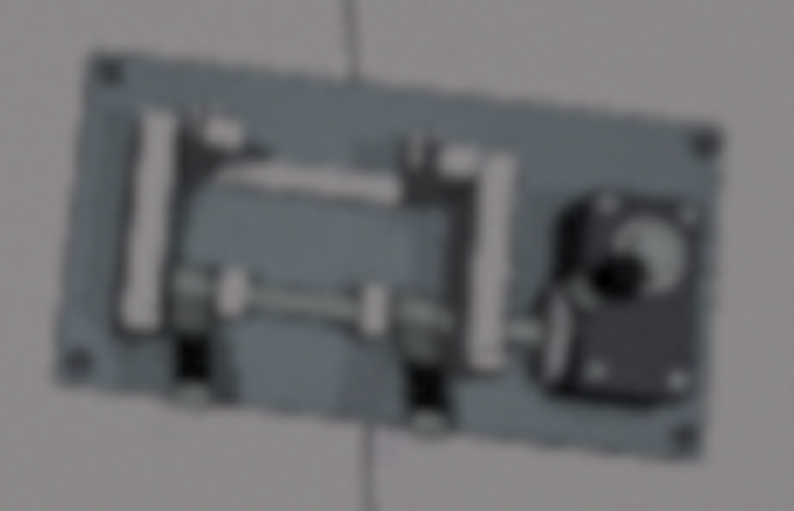

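View pics/t_tu.png

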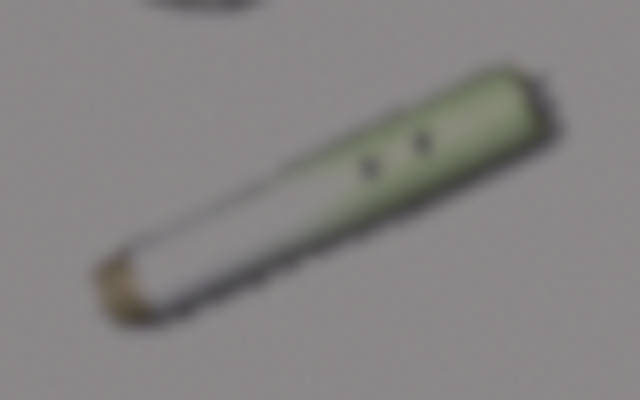

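View pics/s_cl.png

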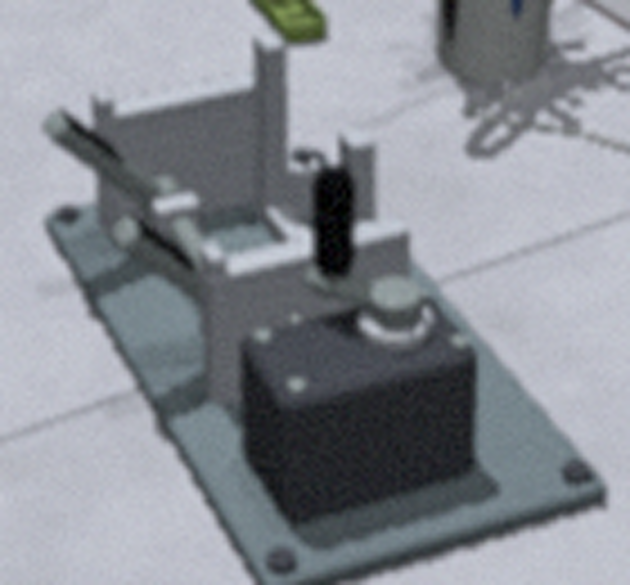

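```bash
cat > h.py <<'E'
import numpy as np,cv2,pickle
from scipy.spatial.transform import Rotation as R
from scipy.optimize import least_squares
class Cam:
    def __init__(s,d):
        s.K=np.array(d["intrinsics"]);s.D=np.array(d["dist_coeffs"],float);s.e=np.array(d["eye"]);s.R=R.from_quat(d["attitude"]).as_matrix();s.d=d
    def proj(s,P):
        P=np.atleast_2d(P);r=s.R.T
        return cv2.projectPoints(P.astype(float),cv2.Rodrigues(r)[0],-r@s.e,s.K,s.D)[0][:,0]
    def ray(s,uv):
        n=cv2.undistortPoints(np.array(uv,float).reshape(-1,1,2),s.K,s.D)[:,0]
        return np.c_[n,np.ones(len(n))]@s.R.T
    def atz(s,uv,z):
        r=s.ray(uv);return s.e+r*((z-s.e[2])/r[:,2])[:,None]
def un(c,f,o): return (np.array(c,float)+.5)/f-.5+np.array(o)
def tri(c1,u1,c2,u2):
    g=least_squares(lambda p:np.r_[(c1.proj(p)[0]-u1),(c2.proj(p)[0]-u2)],[.4,0,.1]);return g.x,np.abs(g.fun).max()
E
python3 - <<'E'
from h import *
T=Cam(pickle.load(open("top0.pkl","rb")));S=Cam(pickle.load(open("side0.pkl","rb")))
tc=lambda p:un(p,6.9,(340,190)); sc=lambda p:un(p,4.5,(260,215)); tt=lambda p:un(p,8,(205,190))
C=T.atz(tc([(92,52),(722,125),(698,458),(57,380)]),.01);print(C,[np.linalg.norm(C[i]-C[(i+1)%4]) for i in range(4)])
Cs=S.atz(sc([(605,490),(265,583),(48,216)]),.01);print("side",Cs)
L=np.array([(.075,.1),(.075,-.185),(-.075,-.185),(-.075,.1)])
def f(p):
    c,s=np.cos(p[2]),np.sin(p[2]);M=np.array([[c,-s],[s,c]])
    W=L@M.T+p[:2];return np.r_[(W-C[:,:2]).ravel(),(W[[1,2,3]]-Cs[:,:2]).ravel()]
g=least_squares(f,[.4,-.1,0]);print(g.x,np.degrees(g.x[2]),g.fun.round(4))
print("hub",tri(T,tc((650,250)),S,sc((395,288))),"htop",tri(T,tc((617,275)),S,sc((333,172))))
print("hub z92",T.atz(tc([(650,250)]),.092),S.atz(sc([(395,288)]),.092))
print("htop z138",T.atz(tc([(617,275)]),.138),S.atz(sc([(333,172)]),.138))
# tube outline: silhouettes at height ~.017
P=T.atz(tt([(95,275),(500,65),(555,130),(140,325)]),.017);print(P)
# depth cloud of the tube
d=T.d["depth"]
for (u,v) in [(246,214),(230,222),(262,206)]: print(d[v-1:v+2,u-1:u+2])
E
```

```text
[[ 0.6095273  -0.00398023  0.01      ]
 [ 0.57558652 -0.28365044  0.01      ]
 [ 0.4295325  -0.26298511  0.01      ]
 [ 0.46451363  0.01387824  0.01      ]] [np.float64(0.28172220774295187), np.float64(0.14750875886328751), np.float64(0.27906449724909627), np.float64(0.1461091687539931)]
side [[ 0.57321352 -0.28590807  0.01      ]
 [ 0.42951963 -0.26215047  0.01      ]
 [ 0.4655596   0.0120694   0.01      ]]
[ 0.52553198 -0.09230292 -0.12968359] -7.43032242106074 [ 0.0033  0.0011  0.0004 -0.0018 -0.0023 -0.0031 -0.0004  0.0027  0.0028
  0.0005 -0.0023 -0.0039 -0.0015  0.0045]
hub (array([ 0.5113969 , -0.22376584,  0.09190765]), np.float64(0.5803679207409687)) htop (array([ 0.49779413, -0.19771356,  0.13566613]), np.float64(1.1789585616723457))
hub z92 [[ 0.50975434 -0.22292115  0.092     ]] [[ 0.51208885 -0.22395728  0.092     ]]
htop z138 [[ 0.49436988 -0.19549453  0.138     ]] [[ 0.49741955 -0.20105069  0.138     ]]
[[0.52662179 0.40908548 0.017     ]
 [0.60699174 0.25852982 0.017     ]
 [0.58174803 0.23683695 0.017     ]
 [0.50773871 0.39097451 0.017     ]]
[[1.0754943 1.0768671 1.0808071]
 [1.078312  1.0764915 1.0773841]
 [1.08448   1.0764687 1.0828664]]
[[1.0787199 1.0753878 1.0788327]
 [1.0739806 1.0762664 1.0760543]
 [1.0758259 1.0739837 1.0797464]]
[[1.0838536 1.0831872 1.0832961]
 [1.0827372 1.0863068 1.0873203]
 [1.0841137 1.0856076 1.086975 ]]
```

```bash
cat >> h.py <<'E'
CO=np.array([.5255,-.0923]);CY=-.1297
def c2w(x,y):
    c,s=np.cos(CY),np.sin(CY);return CO+np.array([c*x-s*y,s*x+c*y])
def w2c(p):
    c,s=np.cos(CY),np.sin(CY);d=np.array(p)[...,:2]-CO;return np.stack([c*d[...,0]+s*d[...,1],-s*d[...,0]+c*d[...,1]],-1)
E
python3 - <<'E'
from h import *
T=Cam(pickle.load(open("top0.pkl","rb")));S=Cam(pickle.load(open("side0.pkl","rb")))
tc=lambda p:un(p,6.9,(340,190)); sc=lambda p:un(p,4.5,(260,215))
print("saddle far ends z77",w2c(T.atz(tc([(160,113),(497,153)]),.077)))
print("saddle near ends z86",w2c(T.atz(tc([(140,330),(485,370)]),.086)))
print("posts face z110",w2c(T.atz(tc([(222,146),(460,174)]),.11)), "back",w2c(T.atz(tc([(222,117),(460,148)]),.11)))
print("side posts",w2c(S.atz(sc([(255,45),(285,40),(345,140),(373,143)]),.11)))
print("side lips near",w2c(S.atz(sc([(210,245),(100,100)]),.086)), "far",w2c(S.atz(sc([(408,232),(252,95)]),.077)))
# height profile along the left saddle, from depth
s=S.d; d=T.d["depth"]
for y in(.071,-.071):
  for x in np.arange(-.06,.06,.01):
    p=np.r_[c2w(x,y),.08];u=T.proj(p)[0];ui=np.round(u).astype(int);r=T.ray([u])[0]
    print(round(x,3),(T.e+r*d[ui[1],ui[0]])[2].round(3),end=' ')
  print()
# tube depth cloud
vv,uu=np.mgrid[190:240,205:285]
z=d[190:240,205:285];r=T.ray(np.c_[uu.ravel(),vv.ravel()]);P=T.e+r*z.reshape(-1,1)
im=T.d["img"][190:240,205:285].reshape(-1,3)
print("table z",np.median(P[:,2]))
Q=P[(P[:,2]>.018)&(P[:,0]<.63)];m=np.median(Q,0);
c=cv2.minAreaRect(Q[:,:2].astype(np.float32));print(len(Q),m,c)
print("crank",w2c([[.5113,-.2238],[.4963,-.1985]]))
E
```

```text
saddle far ends z77 [[ 0.03530704  0.07099969]
 [ 0.03619205 -0.06974103]]
saddle near ends z86 [[-0.05617993  0.07037084]
 [-0.05480561 -0.06987113]]
posts face z110 [[ 0.01867744  0.04759388]
 [ 0.01938952 -0.04836535]] back [[ 0.03043678  0.04877471]
 [ 0.0299226  -0.04751634]]
side posts [[ 0.01769622  0.04568373]
 [ 0.03237651  0.04456064]
 [ 0.02026908 -0.04882919]
 [ 0.03014624 -0.05586508]]
side lips near [[-0.04912487 -0.06650068]
 [-0.052382    0.06632228]] far [[ 0.036312   -0.07826149]
 [ 0.02023018  0.05674826]]
-0.06 0.013 -0.05 0.083 -0.04 0.074 -0.03 0.076 -0.02 0.076 -0.01 0.075 0.0 0.077 0.01 0.075 0.02 0.078 0.03 0.075 0.04 0.011 0.05 0.009 
-0.06 0.008 -0.05 0.083 -0.04 0.077 -0.03 0.079 -0.02 0.075 -0.01 0.078 0.0 0.076 0.01 0.078 0.02 0.076 0.03 0.077 0.04 0.009 0.05 0.012 
table z -0.0019564103739531102
606 [0.5554239  0.31802537 0.02814309] ((0.5163895487785339, 0.22104312479496002), (0.3554917275905609, 0.14368827641010284), 68.4076919555664)
crank [[ 0.00292704 -0.13223208]
 [-0.01521919 -0.10908463]]
```

Run:
```python
from h import *
T=Cam(pickle.load(open("top0.pkl","rb")));S=Cam(pickle.load(open("side0.pkl","rb")))
d=T.d["depth"];vv,uu=np.mgrid[195:235,212:280]
P=T.e+T.ray(np.c_[uu.ravel(),vv.ravel()])*d[195:235,212:280].reshape(-1,1)
m=(P[:,2]>.014)&(P[:,2]<.045)
ax=np.array([-.0772,.1523]);ax/=np.linalg.norm(ax);n=np.array([ax[1],-ax[0]]);o=np.array([.5558,.3239])
q=P[:,:2]-o;m&=(abs(q@n)<.025)&(abs(q@ax)<.1);Q=P[m];q=q[m]
print(m.sum(),np.percentile(q@n,[2,50,98]),np.percentile(q@ax,[1,50,99]),np.polyfit(q@ax,q@n,1),np.percentile(Q[:,2],[50,95]))
cv2.imwrite("pics/s_tu.png",cv2.resize(cv2.imread("pics/side0.png")[175:225,215:295],None,fx=8,fy=8,interpolation=cv2.INTER_CUBIC))
```

```text
620 [-0.01508429 -0.00152011  0.01579235] [-0.08567131 -0.00383684  0.08773722] [ 0.01841986 -0.00073642] [0.02779287 0.0332837 ]
```

View pics/s_tu.png

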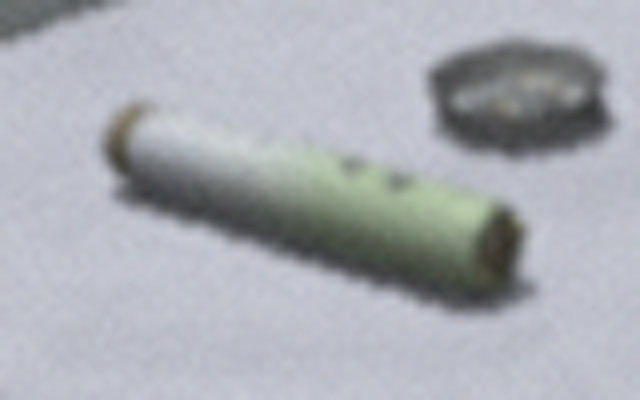

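Run:
```python
from h import *
S=Cam(pickle.load(open("side0.pkl","rb")))
p=S.atz(un([(118,145),(503,247)],8,(215,175)),.017);v=p[0]-p[1];print(p,p.mean(0),np.linalg.norm(v),np.degrees(np.arctan2(-v[0],v[1])))
```

```text
[[0.51491111 0.4020133  0.017     ]
 [0.59802743 0.25187026 0.017     ]] [0.55646927 0.32694178 0.017     ] 0.17161367504877006 28.968078578564384
```

jog_arm --pt "3.2 -2.6 0 -4 0" --pt "3.2 -2.6 0 -4 0" --pt "3.2 -2.6 0 -4 0" --pt "3.2 -2.6 0 -4 0" --pt "3.2 -2.6 0 -4 0" --pt "3.2 -2.6 0 -4 0" --pt "3.2 -2.6 0 -4 0" --pt "3.2 -2.6 0 -4 0" --pt "3.2 -2.6 0 -4 0" --pt "3.2 -2.6 0 -4 0" --squeeze 30

```text
t: 0.93
tcp_pos: [0.5485, 0.3153, 0.2257]
tool_rot: [0.522, 0.853, -0.003, -0.005]
force: [-0.3, 0.7, 0.4]
finger_gap: 0.998
```

jog_arm --pt "0.2 0.2 -3.5 0.3 0" --pt "0.2 0.2 -3.5 0.2 0" --pt "0.2 0.2 -3.5 0.2 0" --pt "0.1 0.2 -3.5 0.2 0" --pt "0 0.1 -3.0 0 0" --pt "0 0 -2 0 0" --pt "0 0 0 0 0"

```text
t: 1.52
tcp_pos: [0.568, 0.314, 0.0289]
tool_rot: [0.523, 0.852, 0.001, 0.0]
force: [-0.9, -0.1, -0.0]
finger_gap: 1.0
```

Run:
```python
from station import *
import cv2
t=snapshot("top")["img"][:,:,::-1];s=snapshot("side")["img"][:,:,::-1]
a=cv2.resize(t[170:250,195:295],(790,590)[:2],interpolation=cv2.INTER_CUBIC)
cv2.imwrite("pics/a_t.png",a)
cv2.imwrite("pics/a_s.png",cv2.resize(s[120:240,180:330],(750,600),interpolation=cv2.INTER_CUBIC))
```

```text
(no output)
```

View pics/a_s.png

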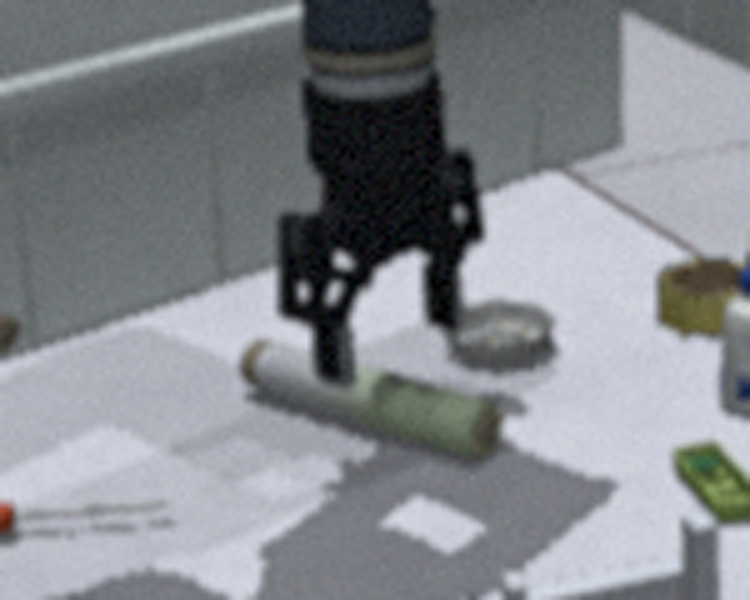

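View pics/a_t.png

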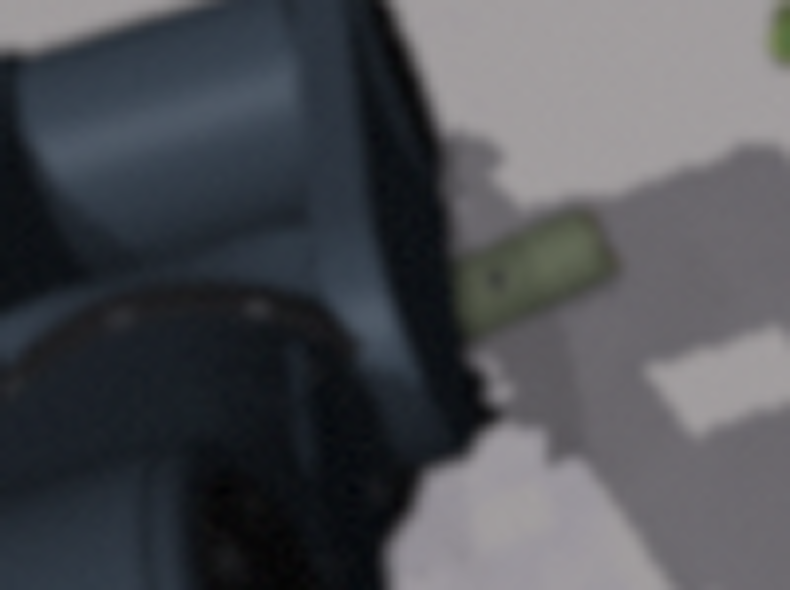

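Run:
```python
from h import *
T=Cam(pickle.load(open("top0.pkl","rb")));p=T.atz([(230,181)],.012)[0];print(p)
for c in [(.556,.325)]:print((p[:2]-c)@[np.cos(np.radians(28)),np.sin(np.radians(28))],(p[:2]-c)@[-np.sin(np.radians(28)),np.cos(np.radians(28))])
```

```text
[0.66117402 0.37630161 0.012     ]
0.11694779907080784 -0.004079577875982114
```

jog_arm --pt "-0.6 0.5 0 0.5 60" --pt "-0.5 0.5 0 0.5 60" --pt "0 0 0 0 60"

```text
t: 1.87
tcp_pos: [0.5616, 0.3271, 0.0376]
tool_rot: [0.515, 0.857, 0.007, 0.005]
force: [0.3, 0.5, 0.9]
finger_gap: 0.766
```

jog_arm --pt "-0.3 -0.1 -0.6 -0.5 60" --pt "-0.2 -0.1 -0.7 0 60" --pt "0 0 -0.7 0 60" --pt "0 0 -0.5 0 60" --pt "0 0 0 0 60"

```text
t: 2.28
tcp_pos: [0.5578, 0.3273, 0.0158]
tool_rot: [0.518, 0.855, 0.011, 0.008]
force: [-0.1, -0.2, -0.2]
finger_gap: 0.762
```

jog_arm --pt "-0.1 -0.1 -0.6 0 60" --pt "0 0 -0.5 0 60" --pt "0 0 -0.1 0 60" --pt "0 0 0 0 60"

```text
t: 2.62
tcp_pos: [0.5566, 0.3255, 0.0013]
tool_rot: [0.518, 0.855, 0.01, 0.007]
force: [-0.6, 0.2, -0.3]
finger_gap: 0.762
```

jog_arm --pt "0 0 0.2 0 160" --pt "0 0 0 0 160" --pt "0 0 0 0 160" --pt "0 0 0 0 200" --pt "0 0 0 0 200" --pt "0 0 0 0 200" --squeeze 30

```text
t: 3.12
tcp_pos: [0.5569, 0.3254, 0.0035]
tool_rot: [0.518, 0.855, 0.01, 0.007]
force: [-0.0, 0.1, -1.3]
finger_gap: 0.39
```

jog_arm --pt "0 0 0.5 0 200" --pt "0 0 1 0 200" --pt "0 0 1 0 200" --pt "0 0 1 0 200" --pt "0 0 0.5 0 200" --pt "0 0 0 0 200"

```text
t: 3.62
tcp_pos: [0.5567, 0.3255, 0.0481]
tool_rot: [0.518, 0.855, 0.01, 0.007]
force: [0.5, 0.0, -1.4]
finger_gap: 0.388
```

jog_arm --pt "0 -1 3.5 -2 200" --pt "0 -2 3.5 -3 200" --pt "-0.4 -3 3.5 -4 200" --pt "-0.4 -3.5 1 -4 200" --pt "-0.4 -3.5 0 -4 200" --pt "-0.5 -3.5 0 -4 200" --pt "-0.5 -3.5 0 -4 200" --pt "-0.5 -3.5 0 -4 200" --pt "-0.5 -3 0 -3 200" --pt "-0.5 -3 0 -3 200"

```text
t: 4.45
tcp_pos: [0.5187, 0.0278, 0.1677]
tool_rot: [0.757, 0.653, 0.013, 0.014]
force: [0.8, 0.4, -0.8]
finger_gap: 0.387
```

jog_arm --pt "0 -3 0 0.4 200" --pt "-0.1 -3 0 0.4 200" --pt "-0.1 -2.5 0 0.2 200" --pt "-0.1 -1.5 0 0 200" --pt "0 -0.5 0 0 200" --pt "0 0 0 0 200" --pt "0 0 0 0 200"

```text
t: 5.03
tcp_pos: [0.5136, -0.0885, 0.1703]
tool_rot: [0.755, 0.656, 0.013, 0.016]
force: [-0.3, -0.6, -0.5]
finger_gap: 0.383
```

Run:
```python
from station import *
import cv2,pickle
T=snapshot("top");S=snapshot("side");pickle.dump((T,S),open("b.pkl","wb"))
t=T["img"][:,:,::-1];s=S["img"][:,:,::-1]
cv2.imwrite("pics/b_t.png",cv2.resize(t[170:270,330:460],(780,600),interpolation=cv2.INTER_CUBIC))
cv2.imwrite("pics/b_s.png",cv2.resize(s[180:340,220:420],(750,600),interpolation=cv2.INTER_CUBIC))
print(sense()["tcp_pos"],sense()["tool_rot"])
```

```text
[ 0.51362833 -0.08774483  0.17018411] [0.75399508 0.65656083 0.01292901 0.01587888]
```

View pics/b_s.png

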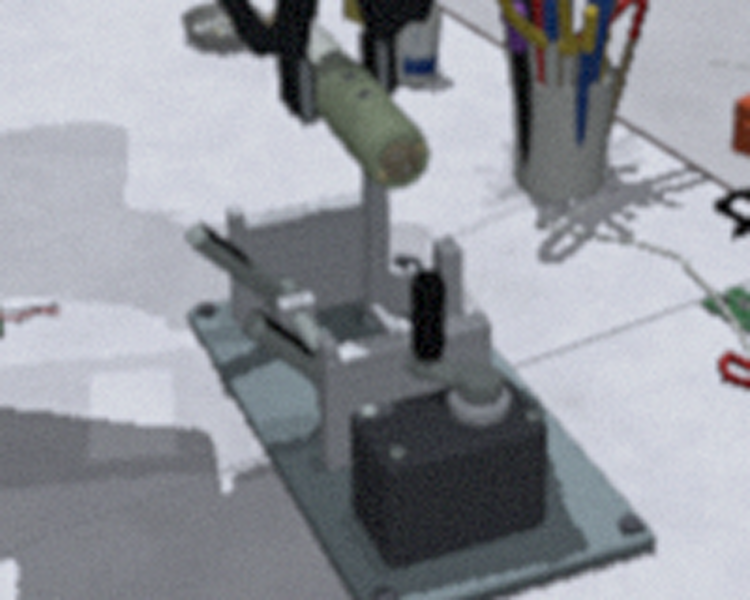

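View pics/b_t.png

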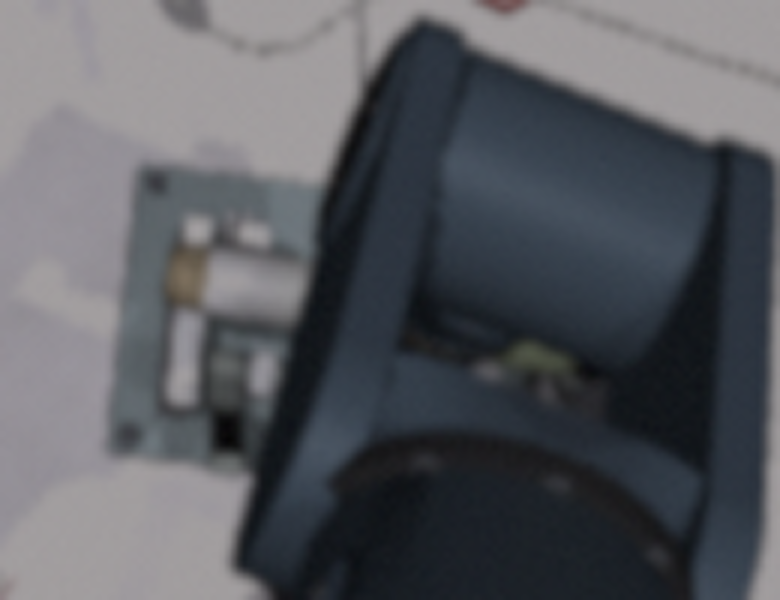

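Run:
```python
from h import *
T,S=map(Cam,pickle.load(open("b.pkl","rb")))
a=S.atz(un([(404,161)],3.75,(220,180)),.183)[0];b=T.atz(un([(170,276)],6,(330,170)),.185)[0]
v=b-a;print(w2c([a,b]),np.linalg.norm(v),w2c((a+b)/2),np.degrees(np.arctan2(-v[0],v[1])),w2c([.5136,-.0877]))
q=[.754,.6566,.0129,.0159];print(R.from_quat(q).as_matrix())
```

```text
[[-0.01218342 -0.08088606]
 [-0.01200826  0.08949393]] 0.1703918190689862 [-0.01209584  0.00430394] -7.4901666272638305 [-0.012395    0.00302226]
[[ 0.13747076  0.98968441  0.04033071]
 [ 0.9905048  -0.13729797 -0.00703651]
 [-0.0014266   0.04091508 -0.99916161]]
```

jog_arm --pt "0 0 -1.5 0 200" --pt "0 0 -1.5 0 200" --pt "0 0 -1.5 0 200" --pt "0 0 -1.5 0 200" --pt "0 0 -0.5 0 200" --pt "0 0 0 0 200" --pt "0 0 0 0 200"

```text
t: 5.72
tcp_pos: [0.5149, -0.0789, 0.1044]
tool_rot: [0.75, 0.661, 0.014, 0.016]
force: [0.2, 0.3, -1.3]
finger_gap: 0.384
```

jog_arm --pt "-0.1 -0.4 -0.5 0 200" --pt "0 -0.4 -0.5 0 200" --pt "0 -0.1 -0.5 0 200" --pt "0 0 -0.3 0 200" --pt "0 0 0 0 200" --pt "0 0 0 0 200"

```text
t: 6.22
tcp_pos: [0.5159, -0.0889, 0.0873]
tool_rot: [0.749, 0.662, 0.016, 0.019]
force: [0.2, -0.4, -0.7]
finger_gap: 0.386
```

jog_arm --pt "-0.2 0 -0.3 0 200" --pt "-0.1 0 -0.2 0 200" --pt "0 0 -0.1 0 200" --pt "0 0 0 0 200"

```text
t: 6.55
tcp_pos: [0.5127, -0.0892, 0.081]
tool_rot: [0.75, 0.661, 0.016, 0.019]
force: [0.2, 0.7, -0.5]
finger_gap: 0.389
```

jog_arm --pt "0 0 -0.15 0 200" --pt "0 0 -0.1 0 200" --pt "0 0 0 0 200"

```text
t: 6.8
tcp_pos: [0.513, -0.0893, 0.0804]
tool_rot: [0.749, 0.662, 0.016, 0.02]
force: [0.8, -0.1, -0.8]
finger_gap: 0.384
```

jog_arm --pt "0 0 -0.2 0 200" --pt "0 0 -0.2 0 200" --pt "0 0 0 0 200"

```text
t: 7.05
tcp_pos: [0.5135, -0.0894, 0.0807]
tool_rot: [0.749, 0.662, 0.017, 0.022]
force: [0.4, 0.1, -1.3]
finger_gap: 0.388
```

jog_arm --pt "0 0 -0.4 0 200" --pt "0 0 0 0 200"

```text
t: 7.22
tcp_pos: [0.5151, -0.0897, 0.0803]
tool_rot: [0.749, 0.661, 0.018, 0.024]
force: [-0.9, 0.1, -2.0]
finger_gap: 0.391
```

```bash
cat > look.py <<'E'
import sys,cv2,pickle
from station import *
n=sys.argv[1]
T=snapshot("top");S=snapshot("side");pickle.dump((T,S),open(n+".pkl","wb"))
t=T["img"][:,:,::-1];s=S["img"][:,:,::-1]
cv2.imwrite(f"pics/{n}_t.png",cv2.resize(t[170:270,330:460],(780,600),interpolation=cv2.INTER_CUBIC))
cv2.imwrite(f"pics/{n}_s.png",cv2.resize(s[180:340,220:420],(750,600),interpolation=cv2.INTER_CUBIC))
x=sense();print(x["t"],x["tcp_pos"],x["tool_rot"],x["force"],x["ft_torque"],x["q"])
E
python3 look.py c
```

```text
7.3167 [ 0.5151268  -0.08972684  0.07958623] [0.74931648 0.66154177 0.01796239 0.02376256] [ 0.51592174 -0.50482503  5.57211006] [ 0.08354308 -0.09027188  0.01795062] [-0.39299413  0.61640816  1.85744977  0.0199309   0.60934447 -0.28473775]
```

View pics/c_s.png

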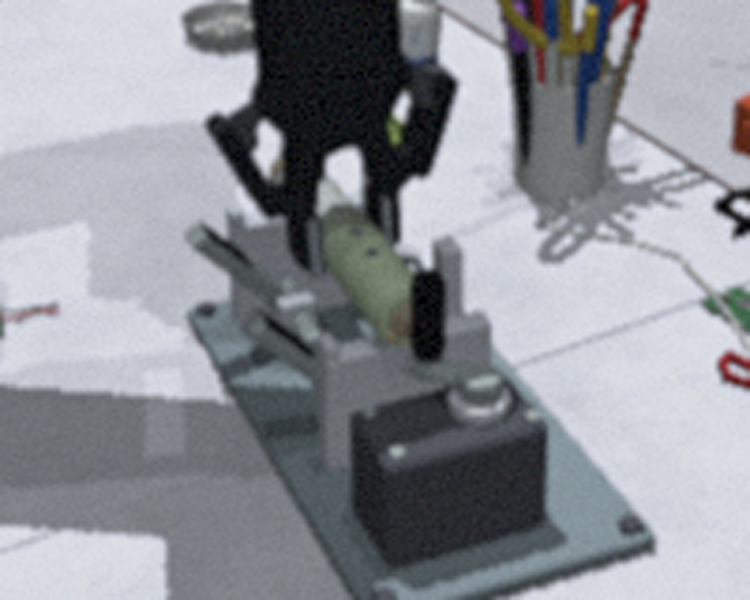

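The tube rests on both saddles (F_z +5.6 N), so I'll release it.

jog_arm --pt "0 0 0.1 0 90" --pt "0 0 0 0 60" --pt "0 0 0 0 40" --pt "0 0 0 0 40" --pt "0 0 0 0 40"

```text
t: 7.73
tcp_pos: [0.5149, -0.0896, 0.0787]
tool_rot: [0.749, 0.662, 0.017, 0.023]
force: [0.0, -0.5, -0.7]
finger_gap: 0.845
```

jog_arm --pt "0 0 1 0 40" --pt "0 0 2 0 40" --pt "0 0 3 0 40" --pt "0 0 3 0 40" --pt "0 0 2 0 40" --pt "0 0 0 0 40"

```text
t: 8.23
tcp_pos: [0.5122, -0.0887, 0.193]
tool_rot: [0.75, 0.662, 0.016, 0.019]
force: [0.9, -0.1, -0.4]
finger_gap: 0.847
```

```bash
python3 look.py d
```

```text
8.3333 [ 0.51040229 -0.08804911  0.18994597] [0.74958229 0.66153346 0.01455377 0.01697236] [ 0.06518817  0.20110625 -0.54243934] [ 0.03690097  0.02393691 -0.01209291] [-0.39341972  0.4265847   1.77498469  0.01440732  0.8967935  -0.2775367 ]
```

View pics/d_s.png

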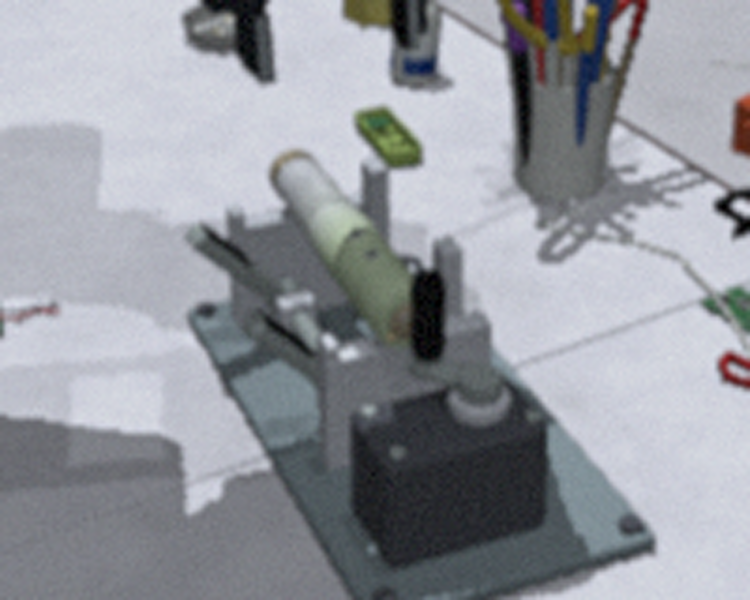

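View pics/d_t.png

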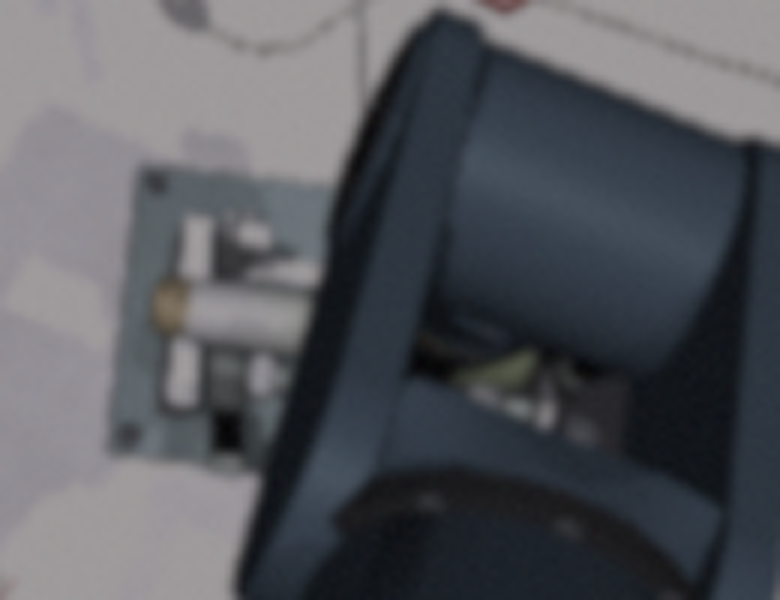

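The tube lies squarely across both saddles: in the side view it runs from (295,165) to (400,325), with nothing touching it. Next, the crank handle, seen at (428,315).

jog_arm --pt "-0.2 -2 0 0 40" --pt "-0.3 -2.5 0 0 40" --pt "-0.3 -2.5 0 0 40" --pt "-0.3 -2.5 0 0 40" --pt "-0.2 -1 0 0 40" --pt "0 -0.3 0 0 40" --pt "0 0 0 0 40" --pt "0 0 0 0 40"

```text
t: 9.0
tcp_pos: [0.4899, -0.1942, 0.1809]
tool_rot: [0.749, 0.662, 0.012, 0.006]
force: [-0.7, -0.4, -1.1]
finger_gap: 0.845
```

```bash
python3 look.py e
```

```text
9.1 [ 0.49002978 -0.19372897  0.18114789] [0.74868361 0.66278313 0.01214146 0.00662949] [ 0.14936227 -0.10258566  0.33549436] [ 0.01329541  0.01001299 -0.01604331] [-0.60044865  0.45812532  1.74616509  0.02557631  0.91868892 -0.4942132 ]
```

View pics/e_s.png

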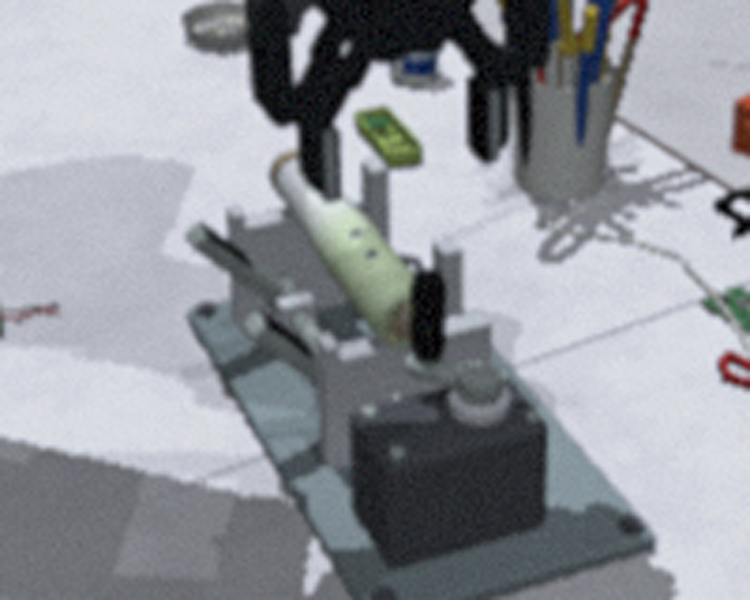

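Run:
```python
from h import *
T,S=map(Cam,pickle.load(open("e.pkl","rb")))
print(S.atz(un([(428,278),(428,315),(430,355),(480,376)],3.75,(220,180)),.138)[:1],S.atz(un([(428,315)],3.75,(220,180)),.116),S.atz(un([(430,355)],3.75,(220,180)),.093),S.atz(un([(480,378)],3.75,(220,180)),.092))
```

```text
[[ 0.496026   -0.20381595  0.138     ]] [[ 0.49733436 -0.20179456  0.116     ]] [[ 0.49846251 -0.20188688  0.093     ]] [[ 0.50940937 -0.22881639  0.092     ]]
```

jog_arm --pt "0.2 -0.1 -1 0 40" --pt "0.2 -0.2 -1 0 40" --pt "0.2 -0.2 -1 0 40" --pt "0 0 -1 0 40" --pt "0 0 0 0 40" --pt "0 0 0 0 40"

```text
t: 9.6
tcp_pos: [0.4972, -0.195, 0.1363]
tool_rot: [0.747, 0.665, 0.012, 0.006]
force: [-0.4, -0.1, -0.5]
finger_gap: 0.845
```

jog_arm --pt "0 -0.3 -0.8 0 40" --pt "0 -0.3 -0.8 0 40" --pt "0 -0.2 -0.6 0 40" --pt "0 0 0 0 40" --pt "0 0 0 0 40"

```text
t: 10.02
tcp_pos: [0.4975, -0.2039, 0.1116]
tool_rot: [0.747, 0.665, 0.012, 0.006]
force: [0.3, -0.1, 0.8]
finger_gap: 0.84
```

jog_arm --pt "0 0.2 0 0 120" --pt "0 0 0 0 180" --pt "0 0 0 0 230" --pt "0 0 0 0 230" --pt "0 0 0 0 230" --pt "0 0 0 0 230" --pt "0 0 0 0 230" --squeeze 40

```text
t: 10.6
tcp_pos: [0.4973, -0.2018, 0.1125]
tool_rot: [0.747, 0.665, 0.012, 0.006]
force: [0.6, -0.7, -1.4]
finger_gap: 0.18
```

```bash
python3 look.py f
```

```text
10.7 [ 0.49730946 -0.20185333  0.11250531] [0.74667664 0.66504786 0.01214777 0.00614521] [-0.16388652 -0.51255696 -1.47851807] [-0.04168615  0.09705102 -0.01971373] [-0.60561364  0.57880369  1.77573882  0.02977977  0.76960631 -0.5113056 ]
```

View pics/f_s.png

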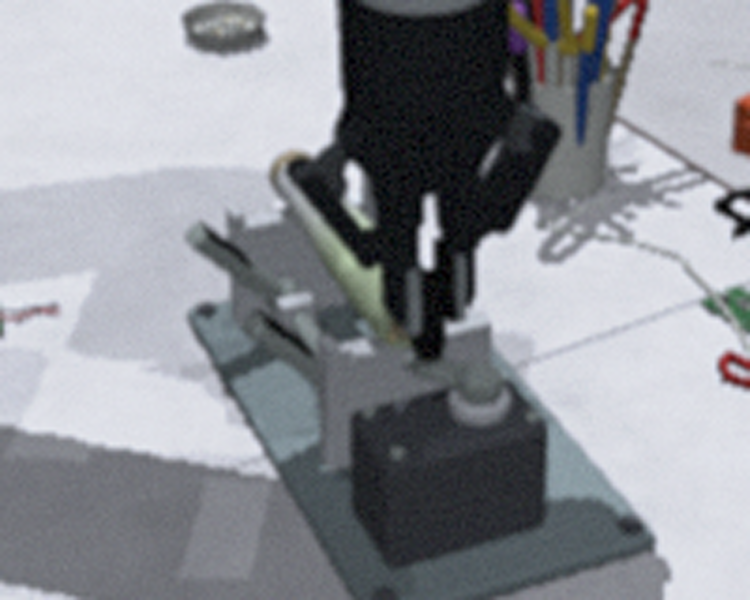

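jog_arm --pt "0.67 0.28 0 0 230" --pt "0.72 0.1 0 0 230" --pt "0.72 -0.1 0 0 230" --pt "0.67 -0.28 0 0 230"

```text
t: 11.03
tcp_pos: [0.5222, -0.2009, 0.1124]
tool_rot: [0.746, 0.666, 0.009, 0.002]
force: [-6.1, -1.2, 1.6]
finger_gap: 0.184
```

```bash
cat > c.py <<'E'
import numpy as np,sys,json
from station import *
s=sense();p=s["tcp_pos"];q=s["tool_rot"]
try: L=json.load(open("log.json"))
except: L=[]
L.append([s["t"]]+list(p[:2]));json.dump(L,open("log.json","w"))
C=np.array([.511,-.225]);P=np.array(L)[:,1:]
if len(P)>=5:
    from scipy.optimize import least_squares
    g=least_squares(lambda c:np.r_[np.hypot(*(P-c).T)-.028],C);C=g.x
d=p[:2]-C;th=np.degrees(np.arctan2(d[1],d[0]));r=np.hypot(*d)
t=np.radians(th);f=s["force"]
print("t %.2f"%s["t"],p.round(4),"rot",np.round(q,3),"C",C.round(4),"th %.1f r %.4f"%(th,r),"F",f.round(1),"Ftan(resist) %.1f Frad %.1f"%(-(f[0]*np.sin(t)-f[1]*np.cos(t)),f[0]*np.cos(t)+f[1]*np.sin(t)),"gap %.3f"%s["finger_gap"])
step=float(sys.argv[1]) if len(sys.argv)>1 else 20
rr=np.radians(step);ch=2*.028*np.sin(rr/2)*100
rows=[]
for i in range(10):
    a=np.radians(th-step*(i+.5));v=np.array([np.sin(a),-np.cos(a)])*ch
    if i==0:v+=(C+d/r*.028-p[:2])*100
    rows.append([round(v[0],2),round(v[1],2)])
print(rows)
E
python3 c.py 20
```

```text
t 11.03 [ 0.5222 -0.2009  0.1124] rot [0.746 0.666 0.009 0.002] C [ 0.511 -0.225] th 65.0 r 0.0266 F [-6.1 -1.2  1.6] Ftan(resist) 5.0 Frad -3.7 gap 0.184
[[np.float64(0.86), np.float64(-0.43)], [np.float64(0.56), np.float64(-0.8)], [np.float64(0.25), np.float64(-0.94)], [np.float64(-0.08), np.float64(-0.97)], [np.float64(-0.41), np.float64(-0.88)], [np.float64(-0.69), np.float64(-0.69)], [np.float64(-0.88), np.float64(-0.41)], [np.float64(-0.97), np.float64(-0.09)], [np.float64(-0.94), np.float64(0.25)], [np.float64(-0.8), np.float64(0.56)]]
```

jog_arm --pt "0.75 -0.47 0 0 230" --pt "0.56 -0.8 0 0 230" --pt "0.25 -0.94 0 0 230" --pt "-0.08 -0.97 0 0 230" --pt "-0.41 -0.88 0 0 230"

```text
t: 11.45
tcp_pos: [0.5362, -0.2378, 0.1124]
tool_rot: [0.745, 0.666, 0.011, -0.002]
force: [0.8, 3.6, -0.0]
finger_gap: 0.18
```

```bash
python3 c.py 20
```

```text
t 11.45 [ 0.5362 -0.2378  0.1124] rot [ 0.745  0.666  0.011 -0.002] C [ 0.511 -0.225] th -27.0 r 0.0283 F [ 0.8  3.6 -0. ] Ftan(resist) 3.6 Frad -0.9 gap 0.180
[[np.float64(-0.61), np.float64(-0.76)], [np.float64(-0.82), np.float64(-0.53)], [np.float64(-0.95), np.float64(-0.22)], [np.float64(-0.97), np.float64(0.12)], [np.float64(-0.87), np.float64(0.44)], [np.float64(-0.66), np.float64(0.71)], [np.float64(-0.38), np.float64(0.89)], [np.float64(-0.05), np.float64(0.97)], [np.float64(0.28), np.float64(0.93)], [np.float64(0.58), np.float64(0.78)]]
```

jog_arm --pt "-0.57 -0.78 0 0 230" --pt "-0.82 -0.53 0 0 230" --pt "-0.95 -0.22 0 0 230" --pt "-0.97 0.12 0 0 230" --pt "-0.87 0.44 0 0 230" --pt "-0.66 0.71 0 0 230" --pt "-0.38 0.89 0 0 230" --pt "-0.05 0.97 0 0 230"

```text
t: 12.12
tcp_pos: [0.4851, -0.2365, 0.1126]
tool_rot: [0.746, 0.665, 0.011, 0.011]
force: [-11.7, -9.4, 1.9]
finger_gap: 0.182
```

```bash
python3 c.py 20
```

```text
t 12.12 [ 0.4851 -0.2365  0.1126] rot [0.746 0.665 0.011 0.011] C [ 0.511 -0.225] th -156.0 r 0.0284 F [-11.7  -9.4   1.9] Ftan(resist) 3.9 Frad 14.5 gap 0.182
[[np.float64(-0.2), np.float64(0.96)], [np.float64(0.1), np.float64(0.97)], [np.float64(0.43), np.float64(0.87)], [np.float64(0.7), np.float64(0.68)], [np.float64(0.89), np.float64(0.4)], [np.float64(0.97), np.float64(0.07)], [np.float64(0.93), np.float64(-0.27)], [np.float64(0.79), np.float64(-0.57)], [np.float64(0.54), np.float64(-0.81)], [np.float64(0.24), np.float64(-0.94)]]
```

```bash
sed -i 's/^step=.*/step=float(sys.argv[1]);ds=float(sys.argv[2])/; s/th-step\*(i+.5)/th-ds*(i+.6)/; s/rows.append(.*/rows.append("%.2f %.2f"%tuple(v))/' c.py; python3 c.py 20 16.5; sed -i '$!N;$!D' /dev/null; python3 -c "
import json;L=json.load(open('log.json'));json.dump(L[:-1],open('log.json','w'))"
```

```text
t 12.12 [ 0.4851 -0.2365  0.1126] rot [0.746 0.665 0.011 0.011] C [ 0.511 -0.225] th -156.0 r 0.0284 F [-11.7  -9.4   1.9] Ftan(resist) 3.9 Frad 14.5 gap 0.182
['-0.21 0.96', '0.04 0.97', '0.31 0.92', '0.56 0.79', '0.76 0.60', '0.90 0.36', '0.97 0.09', '0.95 -0.19', '0.86 -0.45', '0.70 -0.68']sed: couldn't edit /dev/null: not a regular file
```

jog_arm --pt "-0.21 0.96 0 0 230" --pt "0.04 0.97 0 0 230" --pt "0.31 0.92 0 0 230" --pt "0.56 0.79 0 0 230" --pt "0.76 0.6 0 0 230" --pt "0.9 0.36 0 0 230" --pt "0.97 0.09 0 0 230" --pt "0.95 -0.19 0 0 230"

```text
t: 12.78
tcp_pos: [0.524, -0.2012, 0.1122]
tool_rot: [0.743, 0.669, -0.001, 0.017]
force: [-10.4, -10.7, 1.2]
finger_gap: 0.18
```

```bash
python3 c.py 20 16.5
```

```text
t 12.78 [ 0.524  -0.2012  0.1122] rot [ 0.743  0.669 -0.001  0.017] C [ 0.511 -0.225] th 61.4 r 0.0271 F [-10.4 -10.7   1.2] Ftan(resist) 4.0 Frad -14.4 gap 0.180
['0.80 -0.53', '0.56 -0.80', '0.31 -0.92', '0.03 -0.97', '-0.24 -0.94', '-0.50 -0.83', '-0.72 -0.66', '-0.87 -0.43', '-0.96 -0.16', '-0.97 0.12']
```

jog_arm --pt "0.7 -0.6 0 0 230" --pt "0.52 -0.83 0 0 230" --pt "0.24 -0.94 0 0 230" --pt "-0.06 -0.97 0 0 230" --pt "-0.34 -0.91 0 0 230" --pt "-0.6 -0.76 0 0 230" --pt "-0.8 -0.55 0 0 230" --pt "-0.93 -0.28 0 0 230"

```text
t: 13.45
tcp_pos: [0.5231, -0.2514, 0.1128]
tool_rot: [0.743, 0.669, 0.009, 0.018]
force: [6.0, -1.8, -7.3]
finger_gap: 0.182
```

```bash
python3 c.py 20 17.5
```

```text
t 13.45 [ 0.5231 -0.2514  0.1128] rot [0.743 0.669 0.009 0.018] C [ 0.5109 -0.2262] th -64.2 r 0.0280 F [ 6.  -1.8 -7.3] Ftan(resist) 4.6 Frad 4.2 gap 0.182
['-0.94 -0.25', '-0.97 0.04', '-0.92 0.33', '-0.77 0.59', '-0.56 0.79', '-0.30 0.93', '-0.00 0.97', '0.29 0.93', '0.55 0.80', '0.77 0.60']
```

jog_arm --pt "-0.94 -0.25 0 0 230" --pt "-0.97 0.04 0 0 230" --pt "-0.92 0.33 0 0 230" --pt "-0.77 0.59 0 0 230" --pt "-0.56 0.79 0 0 230" --pt "-0.3 0.93 0 0 230" --pt "0 0.97 0 0 230" --pt "0.29 0.93 0 0 230"

```text
t: 14.12
tcp_pos: [0.4862, -0.2121, 0.1126]
tool_rot: [0.744, 0.668, 0.011, 0.03]
force: [6.4, -8.2, -12.7]
finger_gap: 0.18
```

```bash
python3 c.py 20 17.5; python3 look.py g
```

```text
t 14.12 [ 0.4862 -0.2121  0.1126] rot [0.744 0.668 0.011 0.03 ] C [ 0.5108 -0.2261] th 150.2 r 0.0283 F [  6.4  -8.2 -12.7] Ftan(resist) 4.0 Frad -9.6 gap 0.180
['0.65 0.73', '0.82 0.52', '0.94 0.25', '0.97 -0.05', '0.91 -0.34', '0.77 -0.60', '0.55 -0.80', '0.29 -0.93', '-0.00 -0.97', '-0.30 -0.93']
14.2167 [ 0.48713322 -0.21091896  0.11258003] [0.74320653 0.66828205 0.01186902 0.0300381 ] [ 8.36816153 -2.72747911 -9.16666098] [-0.18646833 -0.83874309 -0.01505451] [-0.62526691  0.56214586  1.8222834   0.01640522  0.69347781 -0.53148483]
```

View pics/g_s.png

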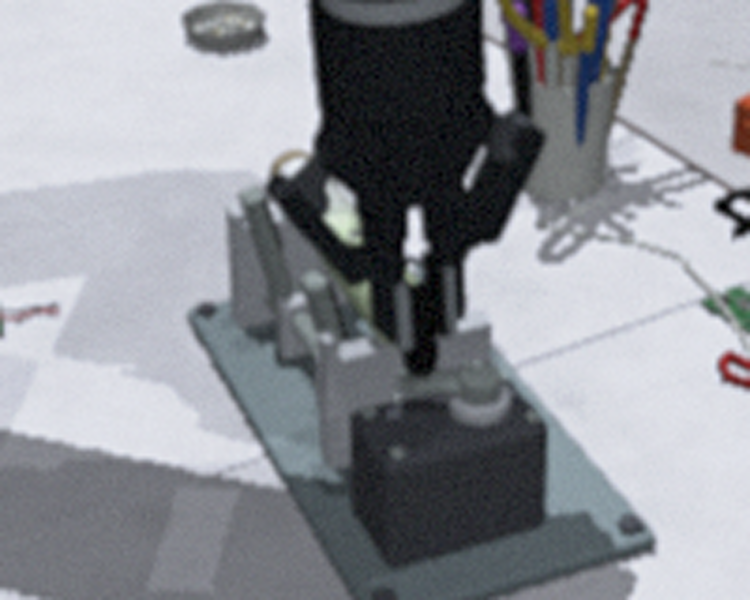

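Jaw has swung from about 42° to nearly upright, after roughly 1.9 turns. I'll relax the grasp briefly to shed the built-up moment, then continue.

jog_arm --pt "0 0 0 0 150" --pt "0 0 0 0 150" --pt "0 0 0 0 150" --pt "0 0 0 0 230" --pt "0 0 0 0 230" --pt "0 0 0 0 230"

```text
t: 14.72
tcp_pos: [0.4866, -0.2065, 0.1141]
tool_rot: [0.742, 0.669, 0.013, 0.03]
force: [0.5, -1.2, -6.4]
finger_gap: 0.184
```

```bash
python3 c.py 20 17.5
python3 - <<'E'
from h import *
T=Cam(pickle.load(open("top0.pkl","rb")))
print(w2c(T.atz(un([(295,298),(520,330)],6.9,(340,190)),.038)))
E
```

```text
t 14.72 [ 0.4866 -0.2065  0.1141] rot [0.742 0.669 0.013 0.03 ] C [ 0.5102 -0.2256] th 141.0 r 0.0303 F [ 0.5 -1.2 -6.4] Ftan(resist) 0.6 Frad -1.2 gap 0.184
['0.92 0.48', '0.89 0.38', '0.97 0.09', '0.95 -0.20', '0.85 -0.48', '0.66 -0.71', '0.42 -0.88', '0.14 -0.96', '-0.16 -0.96', '-0.44 -0.87']
[[-0.02936624  0.00238183]
 [-0.03097076 -0.09399104]]
```

jog_arm --pt "0.6 0.6 0 0 230" --pt "0.84 0.42 0 0 230" --pt "0.94 0.2 0 0 230" --pt "0.97 -0.08 0 0 230" --pt "0.88 -0.38 0 0 230" --pt "0.72 -0.64 0 0 230" --pt "0.5 -0.83 0 0 230" --pt "0.2 -0.95 0 0 230"

```text
t: 15.38
tcp_pos: [0.5392, -0.2157, 0.114]
tool_rot: [0.741, 0.671, 0.01, 0.018]
force: [-3.8, 4.4, 2.9]
finger_gap: 0.184
```

```bash
mv log.json log1.json; sed -i 's/C=np.array(.*);P/C=np.array([.5108,-.2240]);P/' c.py; python3 c.py 20 17.5
```

```text
t 15.38 [ 0.5392 -0.2157  0.114 ] rot [0.741 0.671 0.01  0.018] C [ 0.5108 -0.224 ] th 16.3 r 0.0295 F [-3.8  4.4  2.9] Ftan(resist) 5.3 Frad -2.4 gap 0.184
['-0.05 -1.01', '-0.20 -0.95', '-0.47 -0.85', '-0.71 -0.67', '-0.88 -0.42', '-0.96 -0.14', '-0.96 0.16', '-0.87 0.44', '-0.70 0.68', '-0.46 0.86']
```

jog_arm --pt "0 -0.97 0 0 230" --pt "-0.2 -0.95 0 0 230" --pt "-0.47 -0.85 0 0 230" --pt "-0.71 -0.67 0 0 230" --pt "-0.88 -0.42 0 0 230" --pt "-0.96 -0.14 0 0 230"

```text
t: 15.88
tcp_pos: [0.5052, -0.2481, 0.1139]
tool_rot: [0.745, 0.667, 0.017, 0.005]
force: [7.3, 14.9, 2.3]
finger_gap: 0.181
```

```bash
python3 c.py 20 17.5
```

```text
t 15.88 [ 0.5052 -0.2481  0.1139] rot [0.745 0.667 0.017 0.005] C [ 0.5108 -0.224 ] th -103.0 r 0.0247 F [ 7.3 14.9  2.3] Ftan(resist) 3.7 Frad -16.1 gap 0.181
['-0.97 0.07', '-0.73 0.64', '-0.51 0.83', '-0.24 0.94', '0.06 0.97', '0.35 0.91', '0.61 0.76', '0.81 0.54', '0.93 0.28', '0.97 -0.02']
```

jog_arm --pt "-0.95 0.25 0 0 230" --pt "-0.8 0.5 0 0 230" --pt "-0.6 0.75 0 0 230" --pt "-0.3 0.92 0 0 230" --pt "0 0.97 0 0 230" --pt "0.3 0.92 0 0 230"

```text
t: 16.38
tcp_pos: [0.4839, -0.219, 0.1141]
tool_rot: [0.746, 0.666, 0.015, 0.016]
force: [-14.3, -3.6, 11.1]
finger_gap: 0.189
```

```bash
python3 c.py 20 17.5;python3 look.py i
```

```text
t 16.38 [ 0.4839 -0.219   0.1141] rot [0.746 0.666 0.015 0.016] C [ 0.5108 -0.224 ] th 169.6 r 0.0274 F [-14.3  -3.6  11.1] Ftan(resist) 6.1 Frad 13.4 gap 0.189
['0.29 0.92', '0.60 0.76', '0.81 0.54', '0.93 0.28', '0.97 -0.02', '0.92 -0.31', '0.79 -0.57', '0.58 -0.78', '0.32 -0.92', '0.03 -0.97']
16.4833 [ 0.48389377 -0.21705878  0.11407342] [0.74565975 0.6659863  0.01570322 0.01439421] [-11.11875914  -0.91820705   8.66515917] [-0.30550723  2.05158143 -0.08371726] [-0.64697733  0.56552163  1.8035348   0.03749153  0.73855296 -0.5615122 ]
```

View pics/i_s.png

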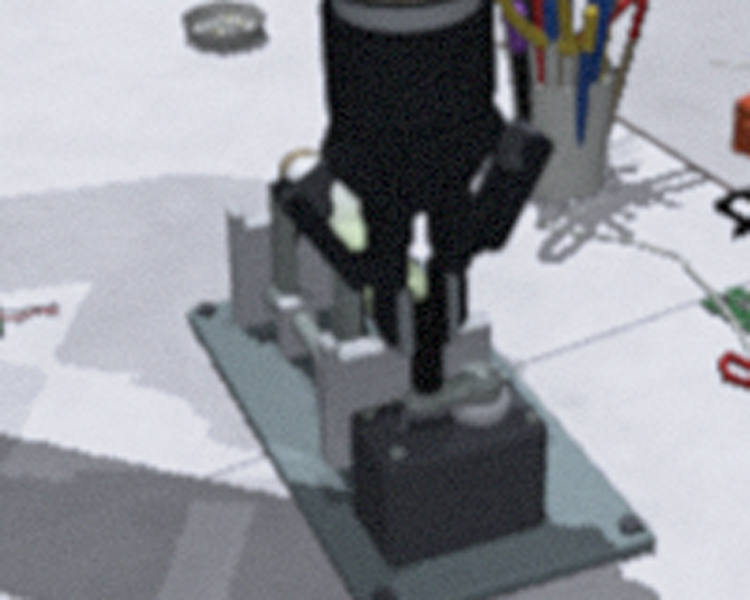

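jog_arm --pt "0 0 0 0 150" --pt "0 0 0 0 150" --pt "0 -0.3 0 0 150" --pt "0 0 0 0 150" --pt "0 0 0 0 230" --pt "0 0 0 0 230" --pt "0 0 0 0 230" --pt "0 0 0 0 230"

```text
t: 17.15
tcp_pos: [0.4826, -0.2249, 0.1144]
tool_rot: [0.746, 0.665, 0.014, 0.015]
force: [1.1, -0.1, -0.3]
finger_gap: 0.179
```

```bash
mv log.json log2.json; sed -i 's/C=np.array(.*);P/C=np.array([.5108,-.2250]);P/' c.py; python3 c.py 12 10
```

```text
t 17.15 [ 0.4826 -0.2249  0.1144] rot [0.746 0.665 0.014 0.015] C [ 0.5108 -0.225 ] th 179.8 r 0.0282 F [ 1.1 -0.1 -0.3] Ftan(resist) 0.1 Frad -1.1 gap 0.179
['0.08 0.58', '0.16 0.56', '0.26 0.53', '0.35 0.47', '0.42 0.41', '0.49 0.33', '0.54 0.24', '0.57 0.14', '0.58 0.04', '0.58 -0.06']
```

```bash
python3 look.py j
python3 - <<'E'
import cv2
s=cv2.imread("pics/j_s.png")
cv2.imwrite("pics/j2.png",cv2.resize(s[200:480,300:580],(780,780*280//280))[:600])
E
```

```text
17.25 [ 0.48269375 -0.22488765  0.11441185] [0.74611354 0.66550721 0.01398398 0.01480522] [-0.04513018  0.58697774  1.45913865] [0.07733165 0.17477187 0.00993626] [-0.65857981  0.56716666  1.79731526  0.03263701  0.74314358 -0.56815778]
```

View pics/j2.png

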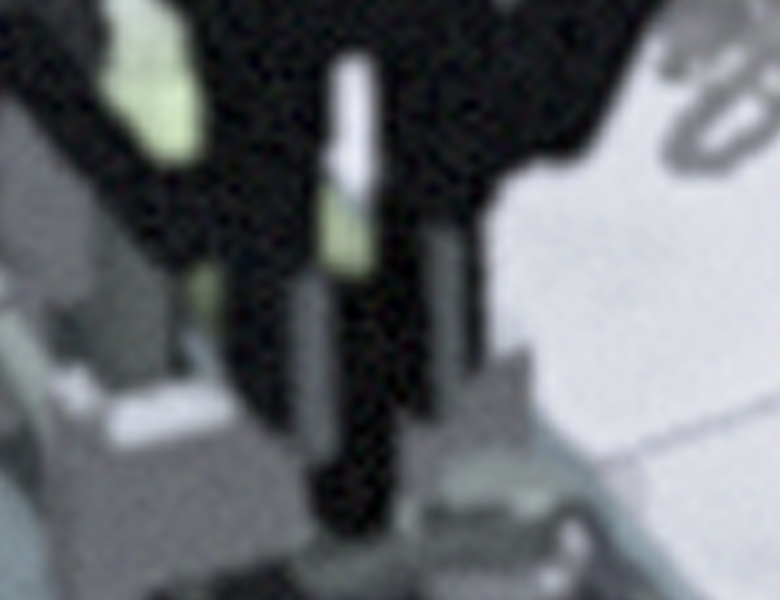

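Run:
```python
from h import *
T,S=map(Cam,pickle.load(open("j.pkl","rb")))
h=S.atz(un([(426.5,388)],3.75,(220,180)),.093)[0];print(h,h[:2]-[.5108,-.226], "offset tcp-h",np.array([.4827,-.2249])-h[:2])
```

```text
[ 0.48285932 -0.22389725  0.093     ] [-0.02794068  0.00210275] offset tcp-h [-0.00015932 -0.00100275]
```

```bash
rm log.json; sed -i 's/C=np.array(.*);P/C=np.array([.5108,-.2265]);P/; s/len(P)>=5/len(P)>=50/' c.py; python3 c.py 15 13
```

```text
t 17.25 [ 0.4827 -0.2249  0.1144] rot [0.746 0.666 0.014 0.015] C [ 0.5108 -0.2265] th 176.7 r 0.0282 F [-0.   0.6  1.5] Ftan(resist) -0.6 Frad 0.1 gap 0.182
['0.16 0.72', '0.30 0.67', '0.44 0.58', '0.56 0.47', '0.65 0.33', '0.71 0.18', '0.73 0.01', '0.71 -0.15', '0.66 -0.31', '0.58 -0.45']
```

jog_arm --pt "0.15 0.7 0 0 230" --pt "0.28 0.67 0 0 230" --pt "0.43 0.59 0 0 230"

```text
t: 17.5
tcp_pos: [0.4905, -0.2078, 0.1144]
tool_rot: [0.746, 0.666, 0.012, 0.016]
force: [-1.9, -3.8, 0.4]
finger_gap: 0.18
```

```bash
python3 c.py 15 13
```

```text
t 17.50 [ 0.4905 -0.2078  0.1144] rot [0.746 0.666 0.012 0.016] C [ 0.5108 -0.2265] th 137.3 r 0.0276 F [-1.9 -3.8  0.4] Ftan(resist) 4.1 Frad -1.2 gap 0.180
['0.54 0.49', '0.65 0.33', '0.71 0.17', '0.73 0.01', '0.71 -0.16', '0.66 -0.31', '0.57 -0.45', '0.46 -0.57', '0.31 -0.66', '0.16 -0.71']
```

jog_arm --pt "0.53 0.49 0 0 230" --pt "0.65 0.33 0 0 230" --pt "0.71 0.17 0 0 230"

```text
t: 17.75
tcp_pos: [0.5111, -0.1989, 0.1143]
tool_rot: [0.745, 0.667, 0.01, 0.018]
force: [-3.5, -8.0, -1.3]
finger_gap: 0.182
```

```bash
python3 c.py 15 14
```

```text
t 17.75 [ 0.5111 -0.1989  0.1143] rot [0.745 0.667 0.01  0.018] C [ 0.5108 -0.2265] th 89.4 r 0.0276 F [-3.5 -8.  -1.3] Ftan(resist) 3.4 Frad -8.1 gap 0.182
['0.72 -0.08', '0.67 -0.29', '0.58 -0.44', '0.46 -0.57', '0.31 -0.66', '0.14 -0.72', '-0.04 -0.73', '-0.21 -0.70', '-0.38 -0.63', '-0.52 -0.52']
```

jog_arm --pt "0.7 -0.15 0 0 230" --pt "0.67 -0.32 0 0 230" --pt "0.55 -0.48 0 0 230"

```text
t: 18.0
tcp_pos: [0.5294, -0.2062, 0.1142]
tool_rot: [0.743, 0.669, 0.007, 0.015]
force: [-5.1, -0.1, 5.6]
finger_gap: 0.181
```

```bash
python3 c.py 15 14; python3 look.py k
```

```text
t 18.00 [ 0.5294 -0.2062  0.1142] rot [0.743 0.669 0.007 0.015] C [ 0.5108 -0.2265] th 47.5 r 0.0275 F [-5.1 -0.1  5.6] Ftan(resist) 3.7 Frad -3.6 gap 0.181
['0.50 -0.53', '0.31 -0.66', '0.14 -0.72', '-0.04 -0.73', '-0.21 -0.70', '-0.37 -0.63', '-0.52 -0.52', '-0.63 -0.38', '-0.70 -0.22', '-0.73 -0.04']
18.1 [ 0.53050953 -0.20738083  0.11431386] [0.74332954 0.66868093 0.0075941  0.01641137] [-3.31732038 -3.66771906  2.08037164] [-0.4107463   0.58016732  0.00756242] [-0.5719682   0.60379625  1.70247564  0.00838905  0.79967353 -0.47207221]
```

View pics/k_s.png

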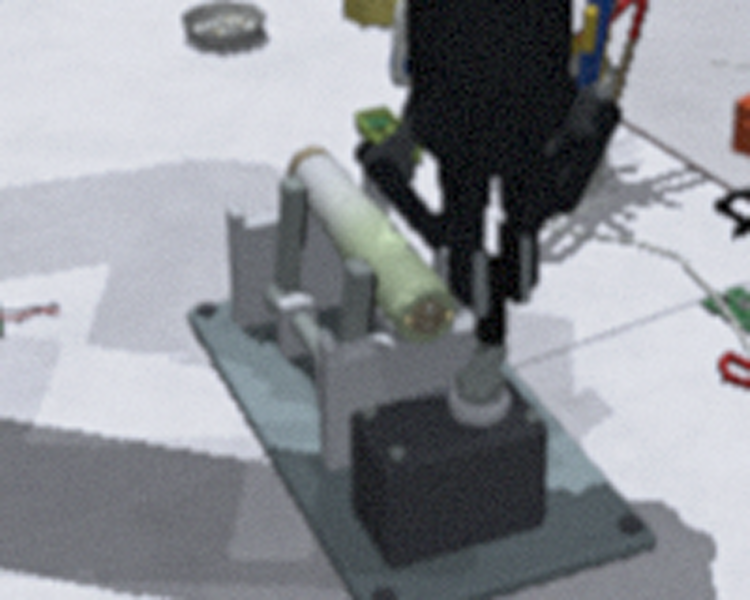

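View pics/k_t.png

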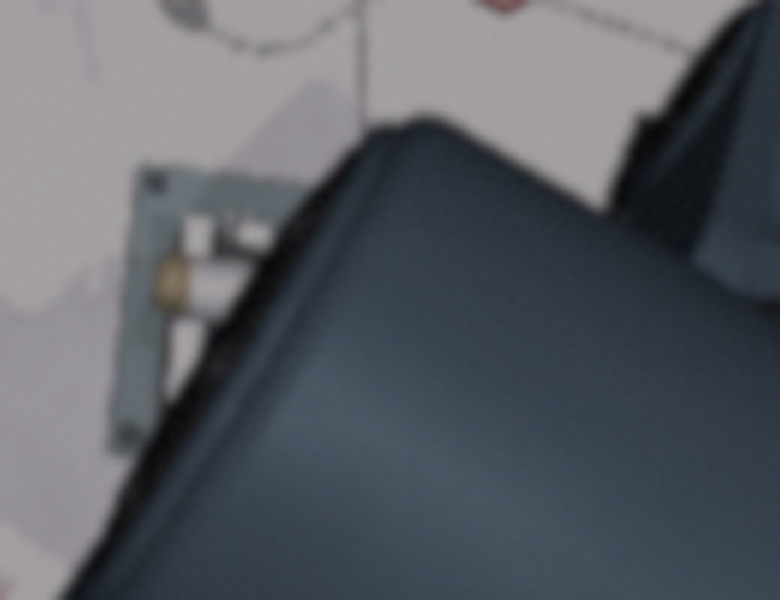

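jog_arm --pt "0.45 -0.55 0 0 230" --pt "0.31 -0.66 0 0 230" --pt "0.14 -0.72 0 0 230"

```text
t: 18.35
tcp_pos: [0.5376, -0.2201, 0.1144]
tool_rot: [0.743, 0.669, 0.008, 0.01]
force: [-0.2, 3.9, 1.7]
finger_gap: 0.182
```

```bash
python3 c.py 15 14
```

```text
t 18.35 [ 0.5376 -0.2201  0.1144] rot [0.743 0.669 0.008 0.01 ] C [ 0.5108 -0.2265] th 13.4 r 0.0275 F [-0.2  3.9  1.7] Ftan(resist) 3.9 Frad 0.7 gap 0.182
['0.11 -0.72', '-0.11 -0.72', '-0.29 -0.67', '-0.44 -0.58', '-0.57 -0.46', '-0.66 -0.31', '-0.72 -0.14', '-0.73 0.04', '-0.70 0.21', '-0.63 0.38']
```

Still running free (3.9 N), total about 3.3 turns.

jog_arm --pt "0.06 -0.73 0 0 230" --pt "-0.11 -0.72 0 0 230" --pt "-0.29 -0.67 0 0 230"

```text
t: 18.6
tcp_pos: [0.5365, -0.238, 0.1144]
tool_rot: [0.743, 0.669, 0.012, 0.009]
force: [0.3, 5.2, 1.1]
finger_gap: 0.184
```

```bash
python3 c.py 15 14
```

```text
t 18.60 [ 0.5365 -0.238   0.1144] rot [0.743 0.669 0.012 0.009] C [ 0.5108 -0.2265] th -24.1 r 0.0282 F [0.3 5.2 1.1] Ftan(resist) 4.8 Frad -1.8 gap 0.184
['-0.41 -0.61', '-0.53 -0.50', '-0.64 -0.36', '-0.70 -0.19', '-0.73 -0.02', '-0.71 0.16', '-0.65 0.33', '-0.56 0.48', '-0.42 0.60', '-0.27 0.68']
```

jog_arm --pt "-0.4 -0.61 0 0 230" --pt "-0.53 -0.5 0 0 230"

```text
t: 18.77
tcp_pos: [0.5282, -0.2495, 0.1143]
tool_rot: [0.743, 0.669, 0.013, 0.01]
force: [1.6, 5.5, 2.3]
finger_gap: 0.18
```

```bash
python3 c.py 15 14; python3 look.py l
```

```text
t 18.77 [ 0.5282 -0.2495  0.1143] rot [0.743 0.669 0.013 0.01 ] C [ 0.5108 -0.2265] th -52.9 r 0.0288 F [1.6 5.5 2.3] Ftan(resist) 4.6 Frad -3.5 gap 0.180
['-0.69 -0.29', '-0.71 -0.18', '-0.73 -0.01', '-0.71 0.17', '-0.65 0.34', '-0.55 0.48', '-0.42 0.60', '-0.26 0.68', '-0.08 0.73', '0.09 0.72']
18.8667 [ 0.52696103 -0.25024353  0.11433263] [0.74350114 0.66855808 0.01199514 0.00960493] [-0.6021019   1.78940549  2.47278955] [ 0.21249948  0.10789552 -0.01470874] [-0.64508914  0.62026835  1.66018652  0.026712    0.83784995 -0.55668285]
```

View pics/l_t.png

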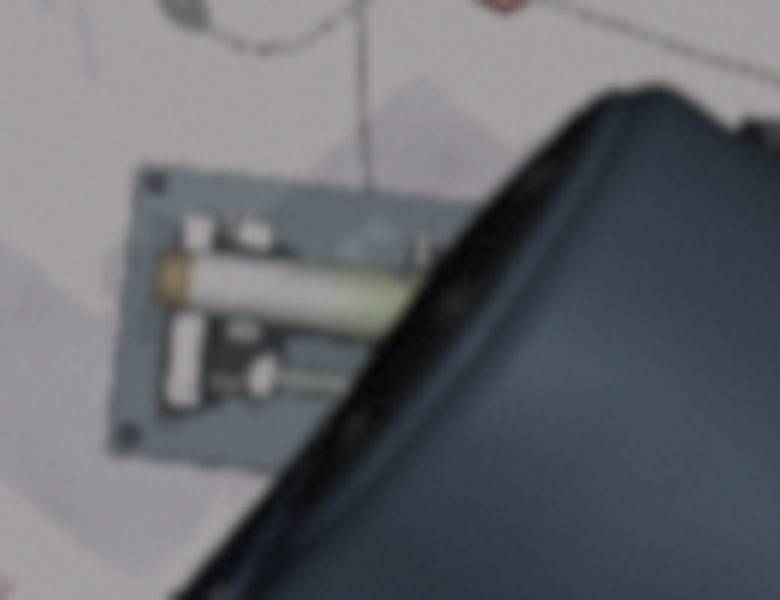

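Run:
```python
from h import *
T,S=map(Cam,pickle.load(open("l.pkl","rb")))
cv2.imwrite("pics/l2.png",cv2.resize(T.d["img"][200:235,352:402,::-1],(800,560),interpolation=cv2.INTER_CUBIC))
```

```text
(no output)
```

View pics/l2.png

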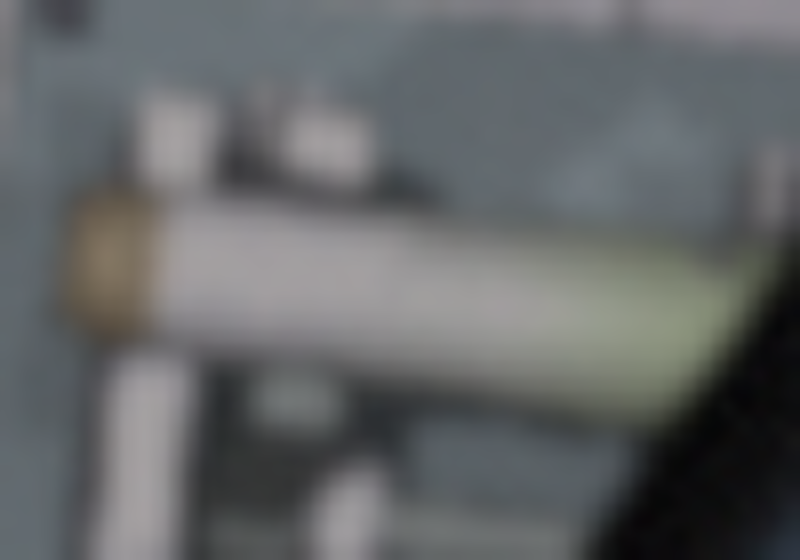

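jog_arm --pt "-0.62 -0.38 0 0 230" --pt "-0.7 -0.22 0 0 230"

```text
t: 19.03
tcp_pos: [0.5148, -0.2555, 0.1143]
tool_rot: [0.744, 0.668, 0.014, 0.01]
force: [3.8, 6.8, 1.9]
finger_gap: 0.183
```

```bash
python3 c.py 15 14
```

```text
t 19.03 [ 0.5148 -0.2555  0.1143] rot [0.744 0.668 0.014 0.01 ] C [ 0.5108 -0.2265] th -82.2 r 0.0293 F [3.8 6.8 1.9] Ftan(resist) 4.7 Frad -6.3 gap 0.183
['-0.75 0.14', '-0.71 0.18', '-0.64 0.35', '-0.54 0.49', '-0.40 0.61', '-0.24 0.69', '-0.07 0.73', '0.11 0.72', '0.28 0.67', '0.44 0.59']
```

jog_arm --pt "-0.73 0.08 0 0 230" --pt "-0.71 0.22 0 0 230"

```text
t: 19.2
tcp_pos: [0.5037, -0.2547, 0.1146]
tool_rot: [0.745, 0.667, 0.016, 0.015]
force: [7.4, 2.0, -4.4]
finger_gap: 0.183
```

```bash
sed -i 's/C=np.array(.*);P/C=np.array([.5106,-.2270]);P/' c.py;python3 c.py 15 14
```

```text
t 19.20 [ 0.5037 -0.2547  0.1146] rot [0.745 0.667 0.016 0.015] C [ 0.5106 -0.227 ] th -103.9 r 0.0285 F [ 7.4  2.  -4.4] Ftan(resist) 6.7 Frad -3.7 gap 0.183
['-0.66 0.33', '-0.59 0.43', '-0.47 0.56', '-0.32 0.66', '-0.15 0.72', '0.03 0.73', '0.21 0.70', '0.37 0.63', '0.51 0.52', '0.62 0.38']
```

jog_arm --pt "-0.5 0.28 0 0 230"

```text
t: 19.28
tcp_pos: [0.5006, -0.2537, 0.1146]
tool_rot: [0.745, 0.666, 0.017, 0.018]
force: [7.4, 0.5, -6.6]
finger_gap: 0.181
```

```bash
python3 c.py 15 14
```

```text
t 19.28 [ 0.5006 -0.2537  0.1146] rot [0.745 0.666 0.017 0.018] C [ 0.5106 -0.227 ] th -110.5 r 0.0285 F [ 7.4  0.5 -6.6] Ftan(resist) 6.8 Frad -3.1 gap 0.181
['-0.62 0.40', '-0.54 0.50', '-0.40 0.61', '-0.24 0.69', '-0.07 0.73', '0.11 0.72', '0.28 0.67', '0.44 0.58', '0.57 0.46', '0.66 0.31']
```

```bash
python3 look.py m;python3 - <<'E'
from h import *
T,S=map(Cam,pickle.load(open("m.pkl","rb")))
cv2.imwrite("pics/m2.png",cv2.resize(T.d["img"][200:235,352:402,::-1],(800,560),interpolation=cv2.INTER_CUBIC))
E
python3 c.py 15 14
```

```text
19.3833 [ 0.49996794 -0.25344832  0.11448958] [0.74522851 0.66637013 0.01663328 0.0175686 ] [ 4.16756197  2.12605513 -4.03128382] [ 0.1998248  -0.60496444 -0.02490573] [-0.68329185  0.59230595  1.73190778  0.03894125  0.77781281 -0.59888348]
t 19.38 [ 0.5    -0.2534  0.1145] rot [0.745 0.666 0.017 0.018] C [ 0.5106 -0.227 ] th -111.9 r 0.0285 F [ 4.2  2.1 -4. ] Ftan(resist) 3.1 Frad -3.5 gap 0.183
['-0.61 0.42', '-0.52 0.51', '-0.38 0.62', '-0.22 0.70', '-0.05 0.73', '0.13 0.72', '0.30 0.67', '0.45 0.57', '0.58 0.45', '0.67 0.29']
```

View pics/m2.png

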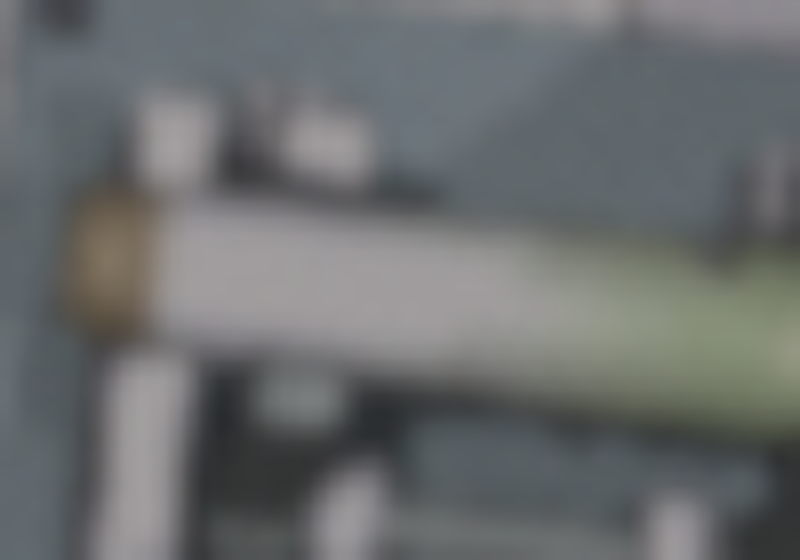

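View pics/m_s.png

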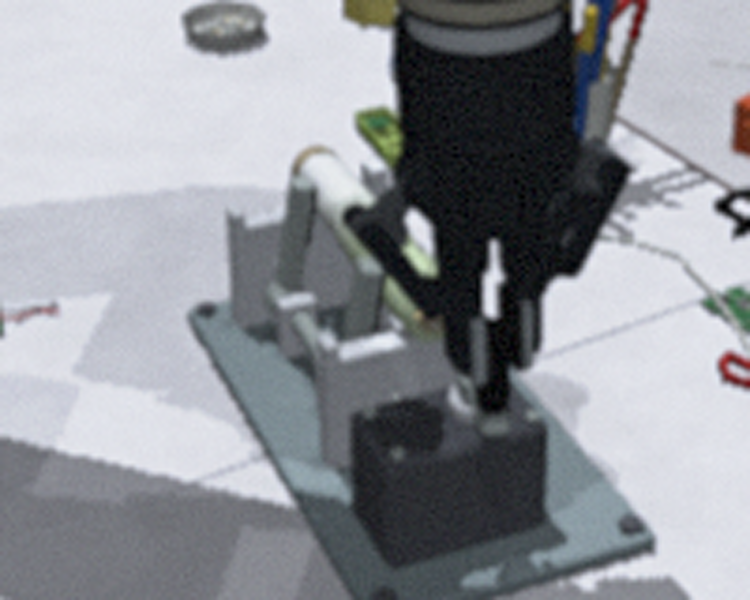

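Run:
```python
from h import *
from scipy.optimize import brentq
def edge(n):
    T=Cam(pickle.load(open(n+".pkl","rb"))[0]);g=cv2.GaussianBlur(T.d["img"].astype(np.float32).mean(2),(0,0),.6)
    out=[]
    for c in range(363,367):   # white part columns
        col=g[208:228,c]; d=np.diff(col)
        # dist: upper edge rise, centroid-based
        i=np.argmax(d[:8]); w=slice(max(i-1,0),i+2); up=208.5+(np.arange(19)[w]*d[w]).sum()/d[w].sum()
        j=6+np.argmin(d[6:]); w=slice(j-1,j+2); lo=208.5+(np.arange(19)[w]*d[w]).sum()/d[w].sum()
        out.append((round(up,2),round(lo,2)))
    return out
for n in "dkijglm": print(n,edge(n))
a=[pickle.load(open(n+".pkl","rb"))[0]["img"][205:230,355:373].astype(np.float32).mean(2) for n in "klm"]
for i,j in((0,1),(1,2),(0,2)): print(cv2.phaseCorrelate(a[i],a[j]))
```

```text
d [(np.float64(210.18), np.float64(225.3)), (np.float64(211.63), np.float64(225.54)), (np.float64(216.31), np.float64(225.59)), (np.float64(216.04), np.float64(225.59))]
k [(np.float64(214.54), np.float64(220.52)), (np.float64(214.43), np.float64(221.5)), (np.float64(213.59), np.float64(222.52)), (np.float64(213.43), np.float64(222.53))]
i [(np.float64(216.35), np.float64(223.41)), (np.float64(215.74), np.float64(224.43)), (np.float64(215.46), np.float64(224.54)), (np.float64(215.37), np.float64(224.59))]
j [(np.float64(216.22), np.float64(223.35)), (np.float64(215.68), np.float64(224.38)), (np.float64(215.41), np.float64(224.51)), (np.float64(214.66), np.float64(224.54))]
g [(np.float64(213.14), np.float64(225.43)), (np.float64(211.22), np.float64(225.59)), (np.float64(216.21), np.float64(226.0)), (np.float64(215.99), np.float64(226.01))]
l [(np.float64(213.37), np.float64(219.54)), (np.float64(212.74), np.float64(220.46)), (np.float64(212.44), np.float64(221.46)), (np.float64(212.36), np.float64(221.48))]
m [(np.float64(213.36), np.float64(219.7)), (np.float64(212.73), np.float64(220.55)), (np.float64(212.45), np.float64(221.49)), (np.float64(212.35), np.float64(221.51))]
((0.20798958121726407, 0.19157072216892068), 0.9552946270836724)
((0.10028527236369378, 0.486627580552895), 0.9331314759784275)
((0.11880459836207713, 0.248165268350796), 0.929670155843099)
```

Run:
```python
from station import *
import numpy as np
F=[]
for i in range(10):
    snapshot("side");s=sense();F.append(np.r_[s["force"],s["tcp_pos"]])
F=np.array(F);print(F.mean(0).round(4),F.std(0).round(4))
d=F.mean(0)[3:5]-[.5106,-.2270];t=np.arctan2(d[1],d[0]);f=F.mean(0)
print(np.degrees(t),-(f[0]*np.sin(t)-f[1]*np.cos(t)))
```

```text
[ 4.852  -0.1907 -3.8482  0.5    -0.2534  0.1145] [0.6154 0.3613 0.6016 0.     0.     0.    ]
-111.95105059769308 4.571496091921405
```

jog_arm --pt "0.42 -0.17 0 0 230"

```text
t: 19.97
tcp_pos: [0.5028, -0.2546, 0.1143]
tool_rot: [0.745, 0.667, 0.016, 0.015]
force: [0.1, 4.5, 2.0]
finger_gap: 0.181
```

```bash
python3 c.py 15 14
python3 - <<'E'
from station import *
import numpy as np
F=[]
for i in range(6):
    snapshot("side");s=sense();F.append(np.r_[s["force"],s["tcp_pos"]])
F=np.array(F);print(F.round(4)[:2],F.mean(0).round(4),F.std(0).round(4))
d=F.mean(0)[3:5]-[.5106,-.2270];t=np.arctan2(d[1],d[0]);f=F.mean(0)
print(np.degrees(t),-(f[0]*np.sin(t)-f[1]*np.cos(t)))
E
```

```text
t 19.97 [ 0.5028 -0.2546  0.1143] rot [0.745 0.667 0.016 0.015] C [ 0.5106 -0.227 ] th -105.7 r 0.0287 F [0.1 4.5 2. ] Ftan(resist) -1.1 Frad -4.4 gap 0.181
['-0.65 0.36', '-0.58 0.45', '-0.45 0.58', '-0.30 0.67', '-0.13 0.72', '0.05 0.73', '0.23 0.69', '0.39 0.62', '0.53 0.51', '0.63 0.36']
[[ 1.0066  3.2519  0.4859  0.504  -0.2548  0.1144]
 [ 2.1777  3.0987 -0.1121  0.504  -0.2548  0.1144]] [ 1.5553  2.3552  0.0592  0.504  -0.2548  0.1144] [0.3846 0.6788 0.4641 0.     0.     0.    ]
-103.40045439512842 0.9671570049008615
```

Forward (+3.0 N, about 33 N) and reverse (2.7 N, about 30 N) readings agree. After the small back-off I estimate the grip at 26–29 N, so I'll release the handle.

jog_arm --pt "0 0 0 0 170" --pt "0 0 0 0 120" --pt "0 0 0 0 90" --pt "0 0 0 0 90" --pt "0 0 0 0 90"

```text
t: 20.68
tcp_pos: [0.5027, -0.2568, 0.1146]
tool_rot: [0.744, 0.667, 0.014, 0.017]
force: [-0.7, 0.4, -0.1]
finger_gap: 0.643
```

jog_arm --pt "0 0 1 0 90" --pt "0 0 2 0 90" --pt "0 0 3 0 90" --pt "-0.5 -0.5 3 0 90" --pt "-2 -1 3 0 90" --pt "-3 -1 2 0 90" --pt "-3 -1 0 0 90" --pt "-1 0 0 0 90" --pt "0 0 0 0 90" --pt "0 0 0 0 90"

```text
t: 21.52
tcp_pos: [0.404, -0.2936, 0.2669]
tool_rot: [0.744, 0.668, 0.013, 0.021]
force: [-0.2, 1.1, 1.2]
finger_gap: 0.648
```

```bash
python3 look.py n
```

```text
21.6167 [ 0.40460222 -0.29319434  0.26621688] [0.74332482 0.66849203 0.01266439 0.02064537] [-0.1783003   0.33677656 -0.38245675] [0.0087398  0.00832772 0.02003795] [-0.86726706  0.29538124  1.72888052  0.03010498  1.07696538 -0.77509254]
```

View pics/n_s.png

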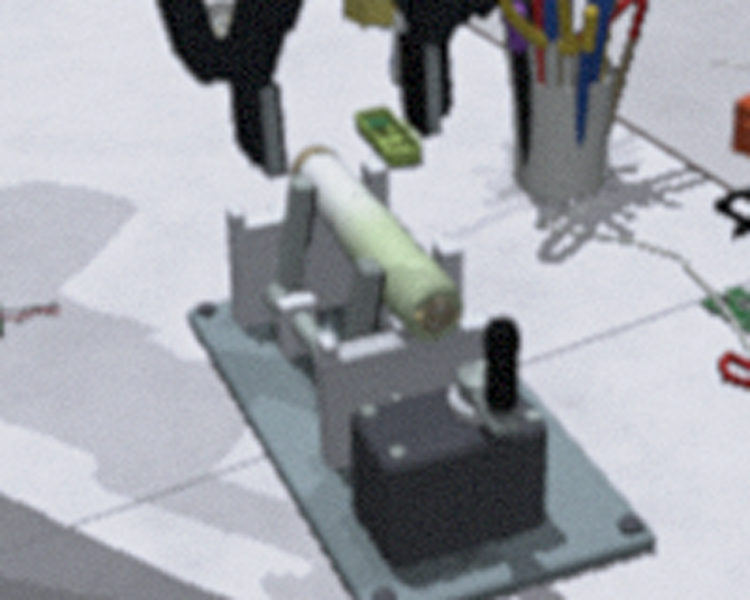

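View pics/n_t.png

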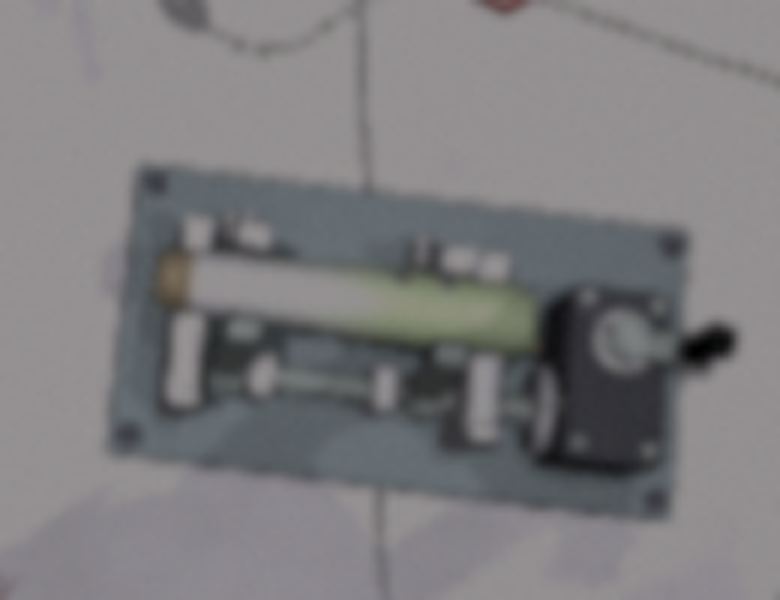

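Run:
```python
from h import *
T,S=map(Cam,pickle.load(open("n.pkl","rb")))
h=S.atz(un([(503,368),(503,405)],3.75,(220,180)),.116)[0];h2=S.atz(un([(503,408)],3.75,(220,180)),.093)[0]
ht=T.atz(un([(722,336)],6,(330,170)),.138)[0]
for x in(h,h2,ht):
    d=x[:2]-[.5108,-.2268];print(x,np.degrees(np.arctan2(d[1],d[0])),np.hypot(*d))
a=S.atz(un([(436,309)],3.75,(220,180)),.094)[0];b=T.atz(un([(160,277)],6,(330,170)),.094)[0];a2=T.atz(un([(545,321)],6,(330,170)),.094)[0]
print(w2c([a,a2,b]),np.linalg.norm(b-a2))
```

```text
[ 0.50343558 -0.25608075  0.116     ] -104.11767886624973 0.030192663991820575
[ 0.50468742 -0.25505357  0.093     ] -102.20763810821987 0.02890723348397221
[ 0.50437962 -0.25262267  0.138     ] -103.96252206009461 0.026608859796240083
[[ 0.00613861 -0.0780816 ]
 [ 0.00391858 -0.09311079]
 [ 0.0019411   0.08758069]] 0.1807023042350112
```

```bash
python3 -c "
from station import *
print(abs(sense()['qd']).max()); print(sign_off())"
```

```text
0.017586233663584645
the job is handed in; nothing more can be done
None
```

I laid the tube centrally across both saddles, wound the crank clockwise about 3.6 turns until it got clearly heavier, and backed it off about 8°. I then let go, moved the arm clear, and handed the job in at about 21.6 s.

**Tube position:** the last pictures put the middle of the tube within about 5 mm of central and about 3 mm from the clamp's centre line in x. It lies parallel to the saddles and against the backstop posts. After I let go, the crank stayed at the angle where I left it. I saw no bystander moved in the pictures, but did not measure their positions.

**Grip force:** the estimates disagree.

| Check | Grip estimate |
|---|---|
| Winding forward, 6.8 N at the handle against about 3.8 N running free | about 33 N |
| Winding back | about 30 N |
| Tube edge in the top pictures | 40 to 50 N (coarse, pixel-level) |
| Crank halted, before backing off | at most 51 N (an upper limit) |

These were all taken before or during the back-off. I trusted the first two, which put the final grip at about 26 to 29 N. I did not measure it after letting go.

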